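# Weigh the sample at the back of the caddy

### The arm

A 6-joint arm with a two-finger parallel gripper is mounted at the origin on the work surface. World frame = base frame: x ahead of the robot, y to its left, z up, the work surface at z = 0. Lengths are in m, angles in rad, forces in N, time in s.
With the tool pointing down it reaches from about 0.3 to 0.775 m from the base axis. Payload 14.6 kg.
Tool frame: the origin (TCP) lies on the centre line of the jaws, within the pads' length; the fingertips stand 11 mm ahead of it and the grasp point (between the pads) lies 8 mm behind it; y points along the fingers, z is the direction in which the jaws open and shut, and the axes are right-handed (so a half turn about y gives the same grasp; the last joint's range is limited). The gripper opens to 94 mm and grips with 3 to 60 N. Pads are 16 mm wide; open, the fingers measure 119 mm over their backs; the gripper's body (75 mm by 177 mm) begins 78 mm behind the grasp point.
Start: joints at [-1.268, 0.3, 1.521, -0, 1.321, -0.067], TCP at [0.199, -0.513, 0.216] pointing down, gripper open.
Joint ranges: [-3.03, 3.03], [-0.79, 2.21], [0.23, 2.52], [-1.04, 4.18], [0, 3.07], [-2.55, 2.55]. Speed limits (rad/s): [2.22, 2.22, 2.57, 3.14, 3.14, 3.14].

### API

Orientations are given as a unit quaternion [w, x, y, z].
In Python, from plant import robot gives the robot as it stands.
- The arm moves only by the shell command python3 -m crank 'ROWS' [FORCE]. ROWS is JSON, one flat list of numbers, 7 for each row, row after row: the shift along the tool's x, y, z in mm, then the turn, a rotation vector about the tool's x, y, z in rad, then the finger opening in mm, from 0 to 94. A call has 1 to 10 rows; each row is the pose to reach, as a shift and turn from the pose commanded when the call began, along the tool's axes at that moment; what a row does not reach only later rows make up. A row lasts 1/10 s, in which the tool goes at most 50 mm and 8.59 degrees, less where a joint would pass 70% of its speed; a pose out of reach is approached as far as the arm can. A call with a gripper value outside its range is refused whole. The fingers move at their own pace and stop on an object; FORCE is the grip in N (left out, the last holds). Time passes only in rows, so rows that repeat a pose let the fingers close. It gives the time, the measured TCP pose, the force and the opening at its end, in the units of the state.
- robot.observe(): the state, without advancing time (a new reading comes with each control period).
- robot.get_image(name): name is "side" or "top"; returns (picture, depth): 384x512x3 uint8, red, green, blue; 384x512 float32, m along the optical axis (not along the pixel's ray), 0 where there is no reading.
- robot.camera_model(name): a dict with "fx", "fy", "cx", "cy" (pixels), "dist" ([k1, k2, p1, p2, k3] as OpenCV has them; the pictures are not rectified), "R" (3x3) and "t" (3): a world point X has camera coordinates R X + t. Camera axes: x right, y down, z forward; pixel columns grow to the right and rows downward; lengths in m; the calibration is good to about 2 mm. A picture is of the moment at which its call begins. camera_model takes no time and is no camera call.
- robot.hand_in(): hands the job in, once; it reports no verdict.
The state is a dict: "clock": time; "qpos": joint angles; "joint_velocities": joint speeds; "joint_torque": joint torques, N m; "tcp_pos": TCP position; "orientation": TCP orientation; "contact_force": force on the tool from outside, world axes, zero at the start; "wrist_torque": the same for the moment, N m; "grip_width": finger opening in m.
Only numpy, scipy, OpenCV 4.12 (cv2) and the standard library are available. Lean on these libraries where they do the work, as an engineer would, in place of code of your own. Each camera call takes 0.05 s, during which the arm holds its last target.

### The job

The sample in the low jar at the back of the wooden caddy has to be weighed: lift all three tall vessels that stand round it over onto the empty white tray, then set the low jar on the middle of the balance pan, and after that put each tall vessel back in the caddy on the very spot it came from. Keep all four upright and set them down gently rather than dropping them; the jar stays on the balance. Leave the model car, the magnifying glass and the rock alone.

Things in the scene. Friction and masses are not known exactly. Their poses are not given: they have to be found in the camera images.
- amber: brown (amber) glass bottle with a black screw cap and blank white label, filled, about 0.36 kg. Round: body 60 mm in diameter up to 102 mm, shoulder narrowing to the neck, cap 30 mm in diameter from 135 to 165 mm (top). Origin: centre of its underside, z up. At the start it stands in the caddy in one of three places round the jar; that starting spot is its home
- widemouth: white plastic wide-mouth bottle with a ribbed grey screw cap and blank label, filled, about 0.28 kg. Round: body 60 mm in diameter up to 90 mm, then a shoulder narrowing to 47 mm, cap 52 mm in diameter from 105 to 135 mm (top). Origin: centre of its underside, z up. At the start it stands in the caddy in one of three places round the jar; that starting spot is its home
- beaker: empty tall clear-glass beaker with white graduation marks, open at the top, about 0.14 kg. Round: 60 mm outside diameter up to 117 mm, then flaring to a 63 mm lip with a small spout at 125 mm (top); wall 3 mm. Can be gripped across the outside. Origin: centre of its underside, z up. At the start it stands in the caddy in one of three places round the jar; that starting spot is its home
- jar: low round sample jar, 48 mm in diameter and 45 mm high, clear glass with a pale stone inside and a flat aluminium lid (the top 12 mm, same diameter), about 0.12 kg. Origin: centre of its underside, z up. It stands at the back of the caddy 6 to 9 mm from the back wall, with one tall vessel in front of it and one at either side slightly to the front, with gaps of only 4 to 20 mm, so fingers do not fit beside it until they are gone
- caddy: fixed open wooden caddy, 166 mm deep (its x) by 228 mm wide (its y); floor 8 mm thick lined with cork (things stand 8 mm above the origin), walls 7 mm thick: front (-x) and sides 22 mm high, back (+x) and the last 57 mm of the sides 55 mm high, all measured from the bench. Origin: centre of its underside; the back wall lies towards its +x. In its frame the jar stands near (45, 0) mm and the tall vessels near (-15, 0), (23, 62) and (23, -62) mm
- tray: fixed empty shallow white plastic tray, 280 mm (its x) by 130 mm (its y) outside, rim 16 mm high, walls and floor 4 mm thick (things stand 4 mm above the origin). Origin: centre of its underside. The three tall vessels fit on it in a row along its x. It stands to the left or to the right of the caddy, the balance at the other side
- balance: fixed electronic balance: grey housing 170 mm wide (its y), reaching from 153 mm on the -x side to 83 mm on the +x side of the origin and 44 mm high, with a small tilted display at the -x end up to 58 mm high; round steel pan 120 mm in diameter, flat, its top 60 mm above the origin. Origin: on the bench, straight under the centre of the pan; the pan does not move
- car: bystander: small wooden propeller model car with black wheels, two battery cells and a red propeller, about 150 x 76 mm and 64 mm high, loose on the bench beyond the caddy. Origin: centre of its underside
- magnifier: bystander: magnifying glass lying flat, lens 97 mm across, black handle reaching 152 mm from the lens centre towards its -x, 10 mm thick, loose on the bench at the far left, beyond whatever stands on the left. Origin: under the lens centre
- rock: bystander: grey rock with a pale lump, about 90 x 75 mm and 38 mm high, loose on the bench beyond the caddy. Origin: centre of its underside
There are look-alikes about, which are no part of the job. Leave any green or pink look-alike of the widemouth alone.

How it is judged:
On the way, in this order (a step that is already met when the one before it is completed fails the run):
1. all three tall vessels stand upright on the white tray, let go (x of amber in the frame of tray between -0.11 and 0.11 m and y of amber in the frame of tray between -0.036 and 0.036 m and z of amber in the frame of tray between 0.001 and 0.009 m and angle between each of amber, widemouth, beaker's own z axis and vertical below 0.12 rad and linear speed of each of amber, widemouth, beaker below 0.03 m/s and contact force between the fingers and amber below 0.2 N and x of widemouth in the frame of tray between -0.11 and 0.11 m and y of widemouth in the frame of tray between -0.036 and 0.036 m and z of widemouth in the frame of tray between 0.001 and 0.009 m and contact force between the fingers and widemouth below 0.2 N and x of beaker in the frame of tray between -0.11 and 0.11 m and y of beaker in the frame of tray between -0.036 and 0.036 m and z of beaker in the frame of tray between 0.001 and 0.009 m and contact force between the fingers and beaker below 0.2 N), for 0.2 s.
2. the low jar stands on the middle of the balance pan, let go (horizontal distance between jar and balance below 0.02 m and z of jar in the frame of balance between 0.057 and 0.064 m and angle between jar's own z axis and vertical below 0.12 rad and linear speed of jar below 0.03 m/s and contact force between the fingers and jar below 0.2 N), for 0.2 s.
At the end, for the whole second after the job is handed in: The jar stands upright on the balance pan within 20 mm of its centre; the amber bottle, the wide-mouth bottle and the beaker each stand upright in the caddy within 15 mm of where they stood at the start; everything is let go and at rest (all of step 2 and distance of each of amber, widemouth, beaker from where it was at the start of the episode below 0.015 m and angle between each of amber, widemouth, beaker's own z axis and vertical below 0.12 rad and linear speed of each of amber, widemouth, beaker below 0.03 m/s and contact force between the fingers and amber below 0.2 N and contact force between the fingers and widemouth below 0.2 N and contact force between the fingers and beaker below 0.2 N); the robot touches nothing.
It fails at once if one of the three tall vessels or the jar is tipped more than about 30 degrees (angle between any of amber, widemouth, beaker, jar's own z axis and vertical above 0.52 rad).
It fails at once if one of them is dropped (moves faster than 0.7 m/s while not held, a fall of about 25 mm) ((linear speed of amber above 0.7 m/s and contact force between the fingers and amber below 0.1 N) or (linear speed of widemouth above 0.7 m/s and contact force between the fingers and widemouth below 0.1 N) or (linear speed of beaker above 0.7 m/s and contact force between the fingers and beaker below 0.1 N) or (linear speed of jar above 0.7 m/s and contact force between the fingers and jar below 0.1 N)).
It fails at once if the model car, the magnifying glass or the rock is moved more than 20 mm (distance of any of car, magnifier, rock from where it was at the start of the episode above 0.02 m).
It also fails if it takes over 138 s, if anything falls off the work surface, if the arm or the gripper's body presses on something with over 40 N, if the wrist force passes 120 N, or if a joint passes its speed limit or range.

## Working session

There is one attempt and no reset: what is moved stays moved. The work goes in short steps, Python scripts to look and compute and a shell command to move; the robot and the scene stay as the last step left them, time stands still between calls to the robot, and variables do not carry over. Pictures are saved under pics/ and viewed, and the job is handed in when it is done.

```bash
ls; mkdir -p pics; python3 - <<'E'
from plant import robot
import cv2,numpy as np
print(robot.observe())
for n in("side","top"):
    im,d=robot.get_image(n); cv2.imwrite(f"pics/{n}0.png",im[:,:,::-1]); np.savez(f"{n}0.npz",im=im,d=d)
    print(n,robot.camera_model(n))
E
```

```text
pics
{'clock': 0.0, 'qpos': array([-1.26755891e+00,  3.00484723e-01,  1.52155865e+00, -1.53804873e-05,
        1.32070819e+00, -6.65901146e-02]), 'joint_velocities': array([-1.95902853e-04, -2.16308693e-04,  7.07196647e-04,  8.09280030e-04,
       -2.02173808e-03,  1.36789656e-05]), 'joint_torque': array([ 2.07785175e-03, -5.31804764e+01, -3.52732122e+01,  7.09599629e-02,
        2.44526449e-02, -9.20318575e-05]), 'tcp_pos': array([ 0.19872583, -0.51258172,  0.21588834]), 'orientation': array([ 0.12995761, -0.13006481,  0.69545799, -0.69464549]), 'contact_force': array([-0.21594105, -0.26211643, -0.02345399]), 'wrist_torque': array([-0.01770272,  0.03575405,  0.03151581]), 'grip_width': 0.09378279898553459}
side {'fx': 404.39474743078796, 'fy': 404.39474743078796, 'cx': 257.89059322769543, 'cy': 189.42790179506133, 'dist': array([-0.04138923,  0.        ,  0.        ,  0.        ,  0.        ]), 'R': array([[ 0.99141027, -0.13054529, -0.00797492],
       [-0.09897733, -0.70901813, -0.69820969],
       [ 0.08549362,  0.6930016 , -0.71584888]]), 't': array([-0.52370308,  0.08425279,  0.85547309])}
top {'fx': 358.41870573878134, 'fy': 358.41870573878134, 'cx': 252.01062854506552, 'cy': 194.05946182972053, 'dist': array([0.01013636, 0.        , 0.        , 0.        , 0.        ]), 'R': array([[-0.01443121, -0.99987809,  0.00596216],
       [-0.99296485,  0.01363006, -0.11762237],
       [ 0.11752677, -0.00761765, -0.9930405 ]]), 't': array([0.01952143, 0.55686175, 0.89352529])}
```

View pics/side0.png

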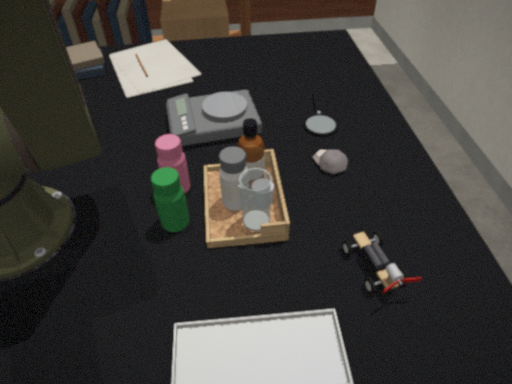

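View pics/top0.png

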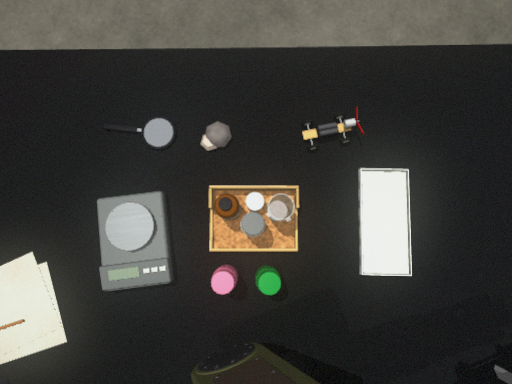

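```bash
cat > h.py <<'E'
import cv2,numpy as np
from plant import robot
def ray(n,uv):
    m=robot.camera_model(n);K=np.array([[m['fx'],0,m['cx']],[0,m['fy'],m['cy']],[0,0,1]])
    p=cv2.undistortPoints(np.asarray(uv,float).reshape(-1,1,2),K,m['dist'])[:,0]
    d=np.c_[p,np.ones(len(p))]; return m['R'],m['t'],d
def plane(n,uv,z):
    R,t,d=ray(n,uv);c=-R.T@t;w=d@R;return c+w*((z-c[2])/w[:,2])[:,None]
def cloud(n,d):
    v,u=np.mgrid[:384,:512];R,t,r=ray(n,np.c_[u.ravel(),v.ravel()])
    return ((r*d.ravel()[:,None]-t)@R).reshape(384,512,3)
def proj(n,X):
    m=robot.camera_model(n);K=np.array([[m['fx'],0,m['cx']],[0,m['fy'],m['cy']],[0,0,1]])
    return cv2.projectPoints(np.asarray(X,float).reshape(-1,1,3),cv2.Rodrigues(m['R'])[0],m['t'],K,m['dist'])[0][:,0]
E
python3 - <<'E'
from h import *
for n,b in(("top",(190,170,320,310)),("side",(140,110,300,260))):
    z=np.load(n+"0.npz");im=z['im'];P=cloud(n,z['d'])
    c=im[b[1]:b[3],b[0]:b[2],::-1];cv2.imwrite(f"pics/{n}crop0.png",cv2.resize(c,None,fx=4.2 if n=='top' else 4,fy=4.2 if n=='top' else 4,interpolation=cv2.INTER_CUBIC))
    if n=='top':
        for name,u,v in(("amber",225,204),("wm",252,224),("jar",255,201),("beaker",281,208),("pan",130,227),("tray",385,220),("pink",222,280),("green",269,280),("bench",180,320)):
            print(name,P[v,u].round(4))
E
```

```text
amber [0.5195 0.0721 0.1723]
wm [0.4761 0.0135 0.143 ]
jar [0.5371 0.0045 0.0515]
beaker [ 0.5217 -0.0644  0.0103]
pan [0.4759 0.3144 0.0611]
tray [ 0.4867 -0.3403  0.0013]
pink [0.3529 0.0821 0.136 ]
green [ 0.3511 -0.0227  0.1342]
bench [0.239  0.2003 0.002 ]
```

```bash
python3 - <<'E'
from h import *
z=np.load("top0.npz");im=z['im'];P=cloud("top",z['d'])
def circ(zlo,zhi,box):
    m=(P[...,2]>zlo)&(P[...,2]<zhi)&(P[...,0]>box[0])&(P[...,0]<box[1])&(P[...,1]>box[2])&(P[...,1]<box[3])
    q=m.astype(np.uint8);cs,_=cv2.findContours(q,0,2);c=max(cs,key=cv2.contourArea)
    w=plane("top",c[:,0].astype(float),(zlo+zhi)/2)[:,:2].astype(np.float32)
    (x,y),r=cv2.minEnclosingCircle(w);print(zlo,zhi,"centroid",P[m].mean(0).round(4),"circ",round(x,4),round(y,4),round(2*r,4),m.sum())
box=(.35,.72,-.15,.17)
circ(.155,.175,box);circ(.125,.145,(.44,.60,-.12,.15));circ(.045,.062,(.5,.65,-.02,.05));circ(.054,.07,(.4,.6,.2,.5))
# lines: tray
for name,m in(("tray",(im.min(2)>150)&(np.arange(512)[None]>350)&(np.arange(384)[:,None]<290)&(np.arange(384)[:,None]>150)),):
    cs,_=cv2.findContours(m.astype(np.uint8),0,2);c=max(cs,key=cv2.contourArea)
    w=plane("top",c[:,0].astype(float),.016)[:,:2];print(name,cv2.minAreaRect((w*1000).astype(np.float32)))
hsv=cv2.cvtColor(im,cv2.COLOR_RGB2HSV)
m=((hsv[...,0]>8)&(hsv[...,0]<28)&(hsv[...,1]>60)&(hsv[...,2]>90)).astype(np.uint8);m[:180]=0;m[258:]=0;m[:,:200]=0;m[:,305:]=0
ys,xs=np.nonzero(m);print(xs.min(),xs.max(),ys.min(),ys.max())
pts=np.c_[xs,ys].astype(np.float32);r=cv2.minAreaRect(pts);print(r,cv2.boxPoints(r))
# back wall top points z>.045
W=P[(P[...,2]>.047)&(P[...,2]<.06)&(P[...,0]>.56)&(P[...,0]<.66)&(abs(P[...,1])<.14)]
print(len(W),W.min(0),W.max(0))
E
```

```text
0.155 0.175 centroid [0.5198 0.0715 0.1715] circ 0.5206 0.0717 0.031 148
0.125 0.145 centroid [0.4936 0.0081 0.1366] circ 0.5123 -0.0558 0.0678 729
0.045 0.062 centroid [0.5445 0.0074 0.0526] circ 0.5365 0.0046 0.0473 365
0.054 0.07 centroid [0.4774 0.3177 0.0592] circ 0.4776 0.3165 0.1193 1835
tray ((484.7229309082031, -334.3829650878906), (130.8333740234375, 279.614013671875), 87.824951171875)
208 299 185 251
((253.5, 218.0), (66.0, 91.0), 90.0) [[208. 185.]
 [299. 185.]
 [299. 251.]
 [208. 251.]]
289 [ 0.56016034 -0.10507026  0.0478949 ] [0.57688856 0.12048389 0.05953624]
```

View pics/topcrop0.png

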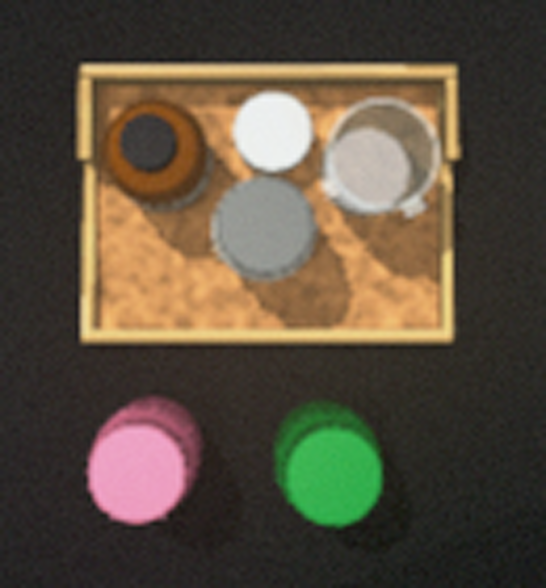

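View pics/sidecrop0.png

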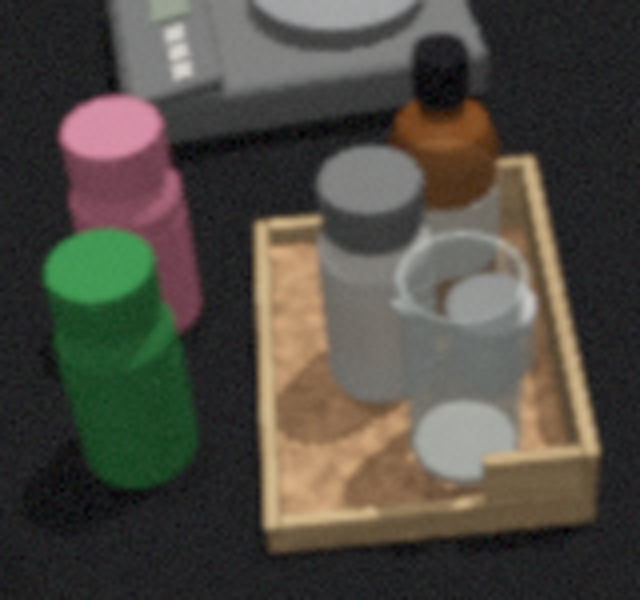

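```bash
python3 - <<'E'
from h import *
z=np.load("top0.npz");im=z['im'];P=cloud("top",z['d'])
def circ(zlo,zhi,box,zp):
    m=(P[...,2]>zlo)&(P[...,2]<zhi)&(P[...,0]>box[0])&(P[...,0]<box[1])&(P[...,1]>box[2])&(P[...,1]<box[3])
    cs,_=cv2.findContours(m.astype(np.uint8),0,2);c=max(cs,key=cv2.contourArea)
    w=plane("top",c[:,0].astype(float),zp)[:,:2].astype(np.float32)
    (x,y),r=cv2.minEnclosingCircle(w);e=cv2.fitEllipse(w*1000);print("circ",round(x,4),round(y,4),round(2*r,4),"ell",e,m.sum())
circ(.125,.15,(.42,.54,-.025,.045),.143)
circ(.122,.15,(.46,.60,-.12,-.024),.133)
W=P[(P[...,2]>.05)&(P[...,2]<.06)&(P[...,0]>.555)&(P[...,0]<.59)&(abs(P[...,1])<.14)]
for s in(-.09,-.06,-.03,0,.03,.06,.09): 
    q=W[abs(W[:,1]-s)<.02];print(s,len(q),q[:,0].mean() if len(q) else 0)
print(np.polyfit(W[:,1],W[:,0],1))
for y in (.112,-.11):
    pass
# caddy corners at 55mm back & 22 mm front
print(plane("top",[[209,186],[299,186]],.055),plane("top",[[210,251],[298,251]],.022))
E
```

```text
circ 0.4772 0.0108 0.053 ell ((477.10174560546875, 10.906272888183594), (49.987056732177734, 50.275848388671875), 162.80447387695312) 423
circ 0.5125 -0.056 0.068 ell ((514.2671508789062, -54.446571350097656), (58.95376205444336, 63.41815185546875), 109.32577514648438) 168
-0.09 52 0.5691947457601799
-0.06 48 0.5715814336376245
-0.03 48 0.5719417058148663
0 60 0.5694354495270092
0.03 51 0.5718773849309333
0.06 46 0.5732625007551254
0.09 44 0.5735683728542426
[0.00696325 0.57087314]
[[ 0.57645007  0.12021856  0.055     ]
 [ 0.57335689 -0.10734056  0.055     ]] [[ 0.41284963  0.12141606  0.022     ]
 [ 0.40954188 -0.10434503  0.022     ]]
```

```bash
cat >> h.py <<'E'
from scipy.spatial.transform import Rotation as Ro
def tool(s=None):
    s=s or robot.observe();q=s['orientation'];return Ro.from_quat([q[1],q[2],q[3],q[0]]).as_matrix(),np.array(s['tcp_pos'])
def to(x,y,z,zdir=None):
    "shift (mm) & rotvec to bring grasp point... TCP to x,y,z with tool down, jaw axis zdir (2-vector)"
    A,p=tool();sh=A.T@(np.array([x,y,z])-p)*1000
    out=[sh.round(1)]
    if zdir is not None:
        Z=np.array([zdir[0],zdir[1],0.]);Z/=np.linalg.norm(Z)
        if Z@A[:,2]<0:Z=-Z
        Y=np.array([0,0,-1.]);X=np.cross(Y,Z);B=np.c_[X,Y,Z]
        out.append(Ro.from_matrix(A.T@B).as_rotvec().round(4))
    return out
E
python3 - <<'E'
from h import *
A,p=tool();print(A.round(4),p)
z=np.load("top0.npz");im=z['im']
m=(im.min(2)>150);m[:,:350]=0;m[290:]=0;m[:150]=0
cs,_=cv2.findContours(m.astype(np.uint8),0,2);c=max(cs,key=cv2.contourArea)
w=plane("top",c[:,0].astype(float),.016)[:,:2]*1000
print(cv2.boxPoints(cv2.minAreaRect(w.astype(np.float32))))
c=np.array([[.513,-.056]]) 
for zd in((1,0),(.9998,-.0136)): print(to(.513,-.056,.25,zd))
# side view check of positions
for nm,X in dict(beaker=[.513,-.0555,.133],wm=[.477,.0108,.143],amb=[.520,.0717,.173],jar=[.5368,.0046,.053],beakb=[.513,-.0555,.008]).items(): print(nm,proj("side",X))
E
```

```text
[[-9.324e-01 -3.000e-04  3.614e-01]
 [-3.614e-01  9.000e-04 -9.324e-01]
 [-0.000e+00 -1.000e+00 -1.000e-03]] [ 0.19869893 -0.51261431  0.21595891]
[[ 342.53394 -394.44647]
 [ 621.9465  -405.0586 ]
 [ 626.9119  -274.31946]
 [ 347.4994  -263.70734]]
[array([-458.1,  -33.7, -312.2]), array([ 9.000e-04, -1.201e+00, -6.000e-04])]
[array([-458.1,  -33.7, -312.2]), array([ 9.0000e-04, -1.1874e+00, -6.0000e-04])]
beaker [[253.1768871  178.84704701]]
wm [[230.98188409 153.88929841]]
amb [[248.64137003 121.5158096 ]]
jar [[261.37297938 185.16060537]]
beakb [[254.14236794 221.21832294]]
```

Candidates: the wide-mouth bottle could be confused with pink (222,280) and green (269,280), which stand outside the caddy. The right one has the grey cap, top (252,224), inside the caddy. The amber bottle is at (225,204), the beaker at (281,208) and the jar lid at (255,201). The crops confirm all four. The tray is at right and the balance at left. I'll take the beaker first because it is nearest the tray.

```bash
python3 -m crank '[-20,-10,-14,0,-0.05,0,94,-60,-20,-41,0,-0.16,0,94,-105,-30,-72,0,-0.28,0,94,-150,-40,-102,0,-0.4,0,94,-195,-40,-133,0,-0.52,0,94,-240,-40,-164,0,-0.64,0,94,-285,-40,-194,0,-0.76,0,94,-330,-40,-225,0,-0.88,0,94,-375,-40,-256,0,-1.0,0,94,-410,-40,-279,0,-1.1,0,94]' 20
python3 -c "
from h import *
print(to(.515,-.055,.25,(1,0)))"
```

```text
clock: 1.1
tcp_pos: [0.4666, -0.1229, 0.2564]
orientation: [-0.475, 0.475, -0.523, 0.523]
contact_force: [0.3, -1.1, 0.5]
grip_width: 0.0941
[array([-72.2,   6.4,  41.7]), array([ 0.    , -0.0961,  0.    ])]
```

```bash
python3 -m crank '[0,0,0,0,0,0,94,0,0,0,0,0,0,94]' 
python3 -c "
from h import *
print(to(.515,-.055,.25,(1,0)))"
```

```text
clock: 1.3
tcp_pos: [0.466, -0.1242, 0.256]
orientation: [0.474, -0.475, 0.524, -0.524]
contact_force: [0.6, -0.2, -0.1]
grip_width: 0.0941
[array([-73.7,   6. ,  41.9]), array([ 0.0009, -0.0994, -0.0001])]
```

```bash
python3 -m crank '[-20,0,11,0,-0.03,0,94,-50,0,28,0,-0.07,0,94,-74,0,42,0,-0.1,0,94,-74,0,42,0,-0.1,0,94,-74,0,42,0,-0.1,0,94]' 
python3 - <<'E'
from h import *
print(to(.515,-.055,.095,(1,0)))
im,d=robot.get_image("side");cv2.imwrite("pics/s1.png",cv2.resize(im[100:280,130:330,::-1],None,fx=3.3,fy=3.3))
im,d=robot.get_image("top");cv2.imwrite("pics/t1.png",cv2.resize(im[140:300,180:330,::-1],None,fx=3.3,fy=3.3))
E
```

```text
clock: 1.8
tcp_pos: [0.5148, -0.0566, 0.2562]
orientation: [0.499, -0.499, 0.501, -0.501]
contact_force: [-0.6, -0.4, -0.8]
grip_width: 0.0942
[array([ -1.6, 161.2,   0.3]), array([ 0.0006, -0.0028,  0.0001])]
```

View pics/s1.png

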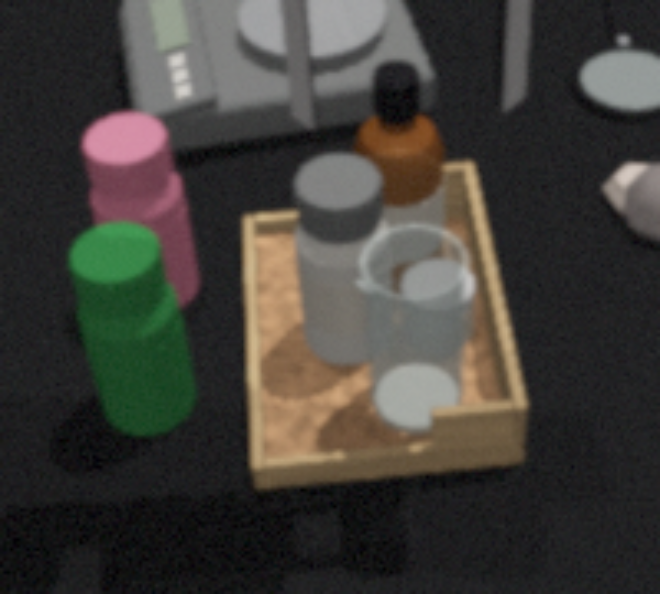

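View pics/t1.png

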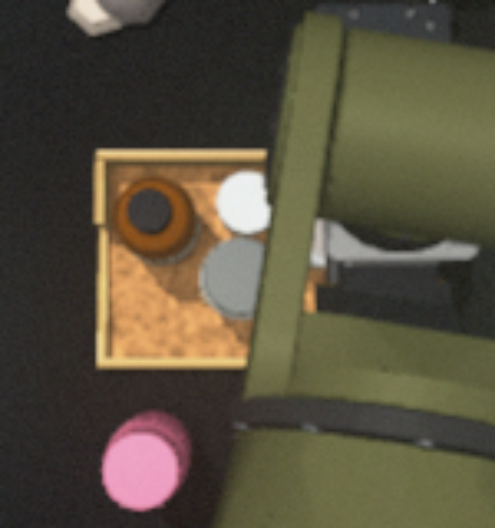

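```bash
python3 -c "
from h import *
print(proj('side',[.515,-.0566,.245]))"
python3 -m crank '[-1,15,0,0,0,0,94,-1.5,45,0,0,0,0,94,-1.5,80,0,0,0,0,94,-1.5,115,0,0,0,0,94,-1.5,140,0,0,0,0,94,-1.5,155,0,0,0,0,94,-1.5,161,0,0,0,0,94,-1.5,161,0,0,0,0,94,-1.5,161,0,0,0,0,94]' 
python3 -m crank '[0,0,0,0,0,0,70,0,0,0,0,0,0,60,0,0,0,0,0,0,52,0,0,0,0,0,0,52,0,0,0,0,0,0,52,0,0,0,0,0,0,52,0,0,0,0,0,0,52]' 15
```

```text
[[253.3528455  131.81864539]]
clock: 2.8
tcp_pos: [0.5155, -0.0545, 0.0964]
orientation: [-0.5, 0.499, -0.5, 0.501]
contact_force: [-0.0, -0.5, 0.8]
grip_width: 0.0939
clock: 3.5
tcp_pos: [0.5153, -0.054, 0.0956]
orientation: [-0.5, 0.5, -0.5, 0.5]
contact_force: [-0.1, 0.1, 1.0]
grip_width: 0.0618
```

```bash
python3 -m crank '[0,0,0,0,0,0,45,0,0,0,0,0,0,45,0,0,0,0,0,0,45]' 20
python3 - <<'E'
from h import *
im,d=robot.get_image("side");cv2.imwrite("pics/s2.png",cv2.resize(im[100:280,130:330,::-1],None,fx=3.3,fy=3.3))
E
```

```text
clock: 3.8
tcp_pos: [0.5154, -0.0541, 0.0956]
orientation: [-0.5, 0.5, -0.5, 0.5]
contact_force: [2.0, 0.3, 2.5]
grip_width: 0.0614
```

View pics/s2.png

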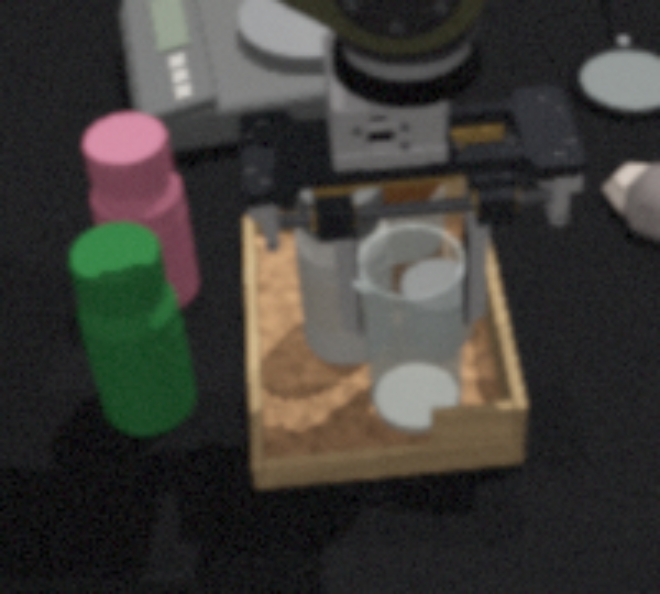

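```bash
python3 -m crank '[0,-3,0,0,0,0,45,0,-8,0,0,0,0,45,0,-16,0,0,0,0,45,0,-28,0,0,0,0,45,0,-42,0,0,0,0,45,0,-56,0,0,0,0,45,0,-66,0,0,0,0,45,0,-72,0,0,0,0,45,0,-75,0,0,0,0,45,0,-75,0,0,0,0,45]' 25
python3 - <<'E'
from h import *
im,d=robot.get_image("side");cv2.imwrite("pics/s3.png",cv2.resize(im[100:280,130:330,::-1],None,fx=3.3,fy=3.3))
u=np.array([627-342.5,0]);A=np.array([[.3475,-.2637],[.6219,-.4051]]).mean(0)
c=np.array([.48472,-.33438]);ex=np.array([.6219-.3425,-.4051+.3944]);ex/=np.linalg.norm(ex)
for k in(-.088,0,.088): print(k,c+k*ex, to(*(c+k*ex),.1706))
E
```

```text
clock: 4.85
tcp_pos: [0.5152, -0.054, 0.1706]
orientation: [-0.5, 0.5, -0.5, 0.5]
contact_force: [-0.2, -1.0, -2.1]
grip_width: 0.0609
-0.088 [ 0.39678446 -0.33101239] [array([ 277.1,   -0.4, -118. ])]
0 [ 0.48472 -0.33438] [array([280.4,  -0.4, -30.1])]
0.088 [ 0.57265554 -0.33774761] [array([283.7,  -0.5,  57.9])]
```

View pics/s3.png

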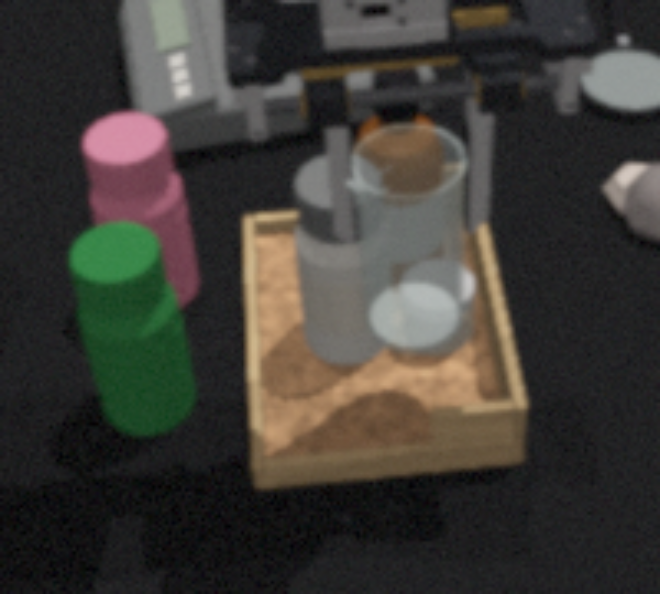

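```bash
python3 -m crank '[8,0,2,0,0,0,45,28,0,6,0,0,0,45,58,0,12,0,0,0,45,93,0,19,0,0,0,45,128,0,26,0,0,0,45,163,0,33,0,0,0,45,198,0,40,0,0,0,45,230,0,47,0,0,0,45,255,0,52,0,0,0,45,272,0,56,0,0,0,45]' 
python3 -m crank '[8,0,1,0,0,0,45,11,0,2,0,0,0,45,11.5,10,2,0,0,0,45,11.5,30,2,0,0,0,45,11.5,50,2,0,0,0,45,11.5,63,2,0,0,0,45,11.5,70,2,0,0,0,45,11.5,74,2,0,0,0,45,11.5,75,2,0,0,0,45]' 
python3 -c "
from h import *
print(to(.5727,-.3377,.0916,(1,0)))"
```

```text
clock: 5.9
tcp_pos: [0.5705, -0.3285, 0.1694]
orientation: [0.499, -0.5, 0.501, -0.5]
contact_force: [-0.6, -0.0, -1.1]
grip_width: 0.0609
clock: 6.8
tcp_pos: [0.5731, -0.3375, 0.0956]
orientation: [-0.5, 0.5, -0.5, 0.5]
contact_force: [0.4, 0.5, -1.7]
grip_width: 0.0605
[array([ 0.2,  4. , -0.4]), array([-0.0003, -0.0008,  0.0002])]
```

```bash
python3 -m crank '[0,1,0,0,0,0,45,0,2,0,0,0,0,45,0,3,0,0,0,0,45,0,3.8,0,0,0,0,45,0,4.3,0,0,0,0,45,0,4.3,0,0,0,0,45,0,4.3,0,0,0,0,64,0,4.3,0,0,0,0,72,0,4.3,0,0,0,0,76,0,4.3,0,0,0,0,76]' 
python3 -m crank '[0,-10,0,0,0,0,76,0,-35,0,0,0,0,76,0,-70,0,0,0,0,76,0,-110,0,0,0,0,76,0,-140,0,0,0,0,76,0,-150,0,0,0,0,76,0,-150,0,0,0,0,76]' 
python3 - <<'E'
from h import *
im,d=robot.get_image("top");cv2.imwrite("pics/t4.png",im[:,:,::-1])
im,d=robot.get_image("side");cv2.imwrite("pics/s4.png",im[:,:,::-1])
print(to(.4772,.0108,.25,(1,0)))
E
```

```text
clock: 7.8
tcp_pos: [0.5729, -0.3376, 0.091]
orientation: [0.5, -0.5, 0.5, -0.5]
contact_force: [0.2, 0.3, 0.3]
grip_width: 0.0758
clock: 8.5
tcp_pos: [0.5731, -0.3378, 0.2425]
orientation: [-0.5, 0.5, -0.499, 0.501]
contact_force: [0.4, 0.0, -0.2]
grip_width: 0.076
[array([-348.1,   -9.9,  -95.7]), array([ 0.0018, -0.0011, -0.0012])]
```

View pics/t4.png

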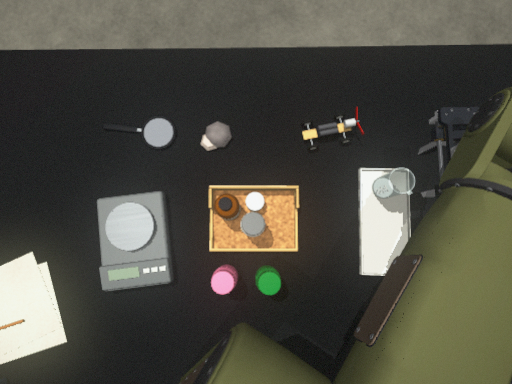

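View pics/s4.png

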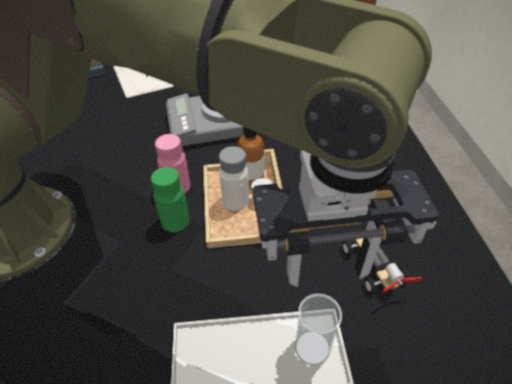

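```bash
python3 -m crank '[-15,0,-4,0,0,0,76,-50,0,-14,0,0,0,76,-95,0,-26,0,0,0,76,-140,0,-38,0,0,0,76,-185,0,-51,0,0,0,76,-230,0,-63,0,0,0,76,-275,0,-76,0,0,0,76,-315,0,-87,0,0,0,76,-340,0,-94,0,0,0,76,-348,0,-96,0,0,0,76]' 
python3 -m crank '[0,0,0,0,0,0,76,0,20,0,0,0,0,76,0,50,0,0,0,0,76,0,70,0,0,0,0,76,0,70,0,0,0,0,76,0,70,0,0,0,0,76]' 
python3 - <<'E'
from h import *
print(to(.4772,.0108,.122,(1,0)))
im,d=robot.get_image("side");cv2.imwrite("pics/s5.png",cv2.resize(im[100:280,130:330,::-1],None,fx=3.3,fy=3.3))
E
```

```text
clock: 9.6
tcp_pos: [0.4761, 0.0125, 0.2398]
orientation: [-0.5, 0.501, -0.5, 0.499]
contact_force: [-0.7, -0.2, -0.4]
grip_width: 0.0762
clock: 10.2
tcp_pos: [0.4775, 0.0096, 0.1713]
orientation: [0.499, -0.5, 0.501, -0.5]
contact_force: [0.7, -0.8, -0.2]
grip_width: 0.076
[array([-1.2, 49.3, -0.3]), array([ 0.0006, -0.002 ,  0.0001])]
```

View pics/s5.png

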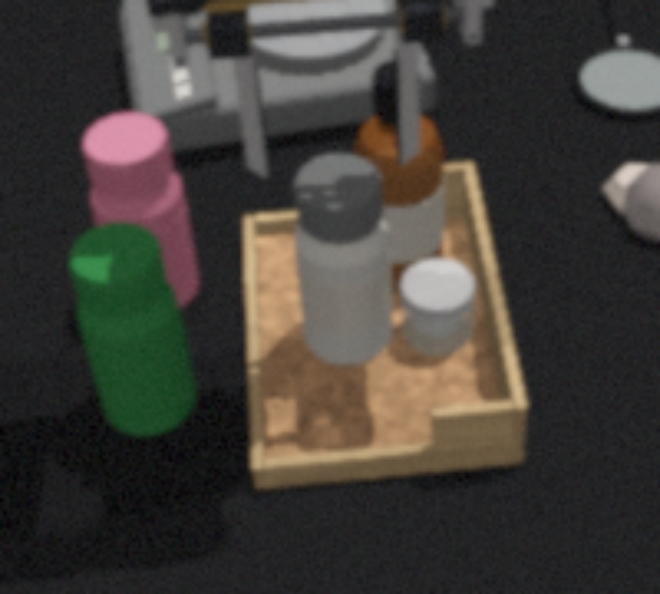

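```bash
python3 -m crank '[-1,10,0,0,0,0,76,-1,28,0,0,0,0,76,-1,42,0,0,0,0,76,-1,49,0,0,0,0,76,-1,49,0,0,0,0,76,-1,49,0,0,0,0,64,-1,49,0,0,0,0,56,-1,49,0,0,0,0,48,-1,49,0,0,0,0,40,-1,49,0,0,0,0,40]' 20
python3 -m crank '[0,0,0,0,0,0,38,0,0,0,0,0,0,38,0,0,0,0,0,0,38,0,0,0,0,0,0,38]' 35
python3 -m crank '[0,-3,0,0,0,0,38,0,-8,0,0,0,0,38,0,-16,0,0,0,0,38,0,-28,0,0,0,0,38,0,-42,0,0,0,0,38,0,-56,0,0,0,0,38,0,-66,0,0,0,0,38,0,-72,0,0,0,0,38,0,-75,0,0,0,0,38,0,-75,0,0,0,0,38]'
python3 - <<'E'
from h import *
print(to(.4847,-.3344,.197,(1,0)))
im,d=robot.get_image("side");cv2.imwrite("pics/s6.png",cv2.resize(im[60:280,130:330,::-1],None,fx=2.7,fy=2.7))
E
```

```text
clock: 11.25
tcp_pos: [0.4776, 0.0115, 0.1226]
orientation: [-0.5, 0.499, -0.5, 0.501]
contact_force: [0.4, 0.7, 2.5]
grip_width: 0.0519
clock: 11.65
tcp_pos: [0.4776, 0.0115, 0.1226]
orientation: [-0.5, 0.499, -0.5, 0.501]
contact_force: [0.7, 0.7, 5.5]
grip_width: 0.0515
clock: 12.65
tcp_pos: [0.4772, 0.0115, 0.1973]
orientation: [-0.5, 0.5, -0.5, 0.5]
contact_force: [-0.0, 0.2, -3.2]
grip_width: 0.0515
[array([3.459e+02, 3.000e-01, 7.800e+00]), array([-0.0001, -0.001 , -0.    ])]
```

View pics/s6.png

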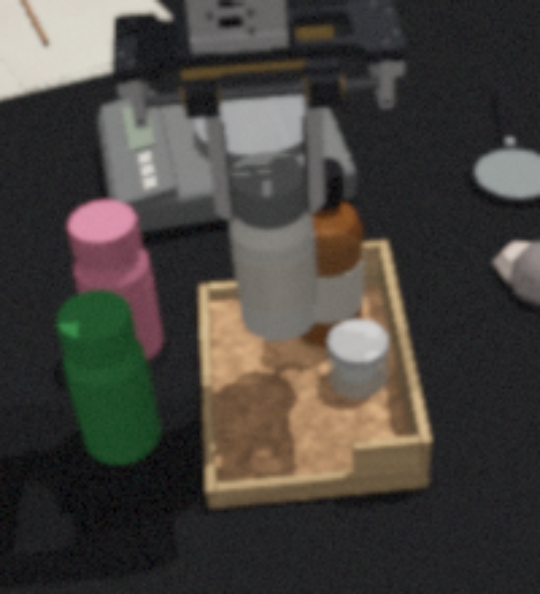

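```bash
python3 -m crank '[8,0,0,0,0,0,38,28,0,0,0,0,0,38,60,0,1,0,0,0,38,98,0,2,0,0,0,38,138,0,2,0,0,0,38,178,0,3,0,0,0,38,218,0,4,0,0,0,38,258,0,4,0,0,0,38,294,0,4,0,0,0,38,322,0,4,0,0,0,38]' 
python3 -m crank '[15,0,0,0,0,0,38,22,0,0,0,0,0,38,24,0,0,0,0,0,38,24,10,0,0,0,0,38,24,30,0,0,0,0,38,24,50,0,0,0,0,38,24,63,0,0,0,0,38,24,70,0,0,0,0,38,24,74,0,0,0,0,38,24,74,0,0,0,0,38]' 
python3 -c "
from h import *
print(to(.481,-.3344,.1186,(1,0)))"
```

```text
clock: 13.7
tcp_pos: [0.4801, -0.313, 0.1964]
orientation: [0.499, -0.5, 0.501, -0.5]
contact_force: [-0.2, -0.0, -2.4]
grip_width: 0.0515
clock: 14.7
tcp_pos: [0.481, -0.3343, 0.1232]
orientation: [-0.5, 0.5, -0.5, 0.5]
contact_force: [0.7, 0.4, -2.9]
grip_width: 0.0514
[array([ 0.1,  4.6, -0. ]), array([-0.0001, -0.0007,  0.    ])]
```

```bash
python3 -m crank '[0,1,0,0,0,0,38,0,2,0,0,0,0,38,0,3,0,0,0,0,38,0,4,0,0,0,0,38,0,4.8,0,0,0,0,38,0,4.8,0,0,0,0,38,0,4.8,0,0,0,0,54,0,4.8,0,0,0,0,60,0,4.8,0,0,0,0,62,0,4.8,0,0,0,0,62]' 
python3 -m crank '[0,-8,0,0,0,0,62,0,-25,0,0,0,0,62,0,-55,0,0,0,0,62,0,-95,0,0,0,0,62,0,-125,0,0,0,0,62,0,-140,0,0,0,0,62,0,-140,0,0,0,0,62]' 
python3 - <<'E'
from h import *
im,d=robot.get_image("top");cv2.imwrite("pics/t7.png",im[:,:,::-1])
im,d=robot.get_image("side");cv2.imwrite("pics/s7.png",im[:,:,::-1])
print(to(.5203,.0717,.258,(1,0)))
E
```

```text
clock: 15.7
tcp_pos: [0.4809, -0.3345, 0.1184]
orientation: [-0.5, 0.5, -0.5, 0.5]
contact_force: [0.1, 0.4, 0.5]
grip_width: 0.0619
clock: 16.4
tcp_pos: [0.4814, -0.3348, 0.2612]
orientation: [-0.5, 0.5, -0.499, 0.502]
contact_force: [-0.1, 0.3, -0.8]
grip_width: 0.0619
[array([-406.1,   -0. ,   39.1]), array([ 0.0003, -0.001 , -0.0002])]
```

View pics/t7.png

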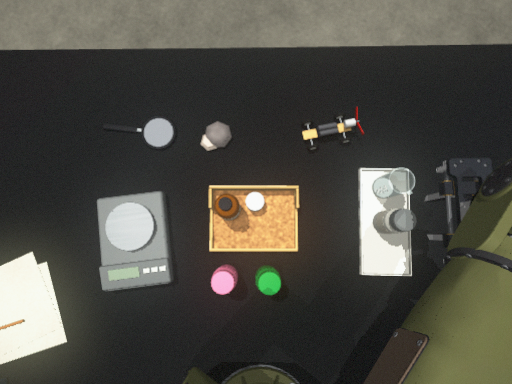

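View pics/s7.png

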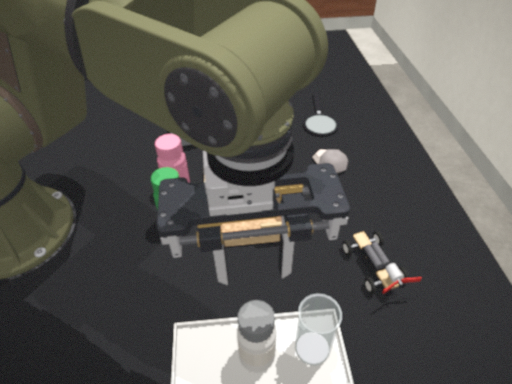

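Both the wide-mouth bottle (top image about 395,222) and the beaker stand upright on the tray. Next is amber.

```bash
python3 -m crank '[-15,0,2,0,0,0,56,-55,0,6,0,0,0,56,-100,0,10,0,0,0,56,-145,0,14,0,0,0,56,-190,0,18,0,0,0,56,-235,0,23,0,0,0,56,-280,0,27,0,0,0,56,-325,0,32,0,0,0,56,-370,0,36,0,0,0,56,-395,0,39,0,0,0,56]' 
python3 -m crank '[-8,0,0,0,0,0,56,-11,0,0,0,0,0,56,-11,20,0,0,0,0,56,-11,50,0,0,0,0,56,-11,60,0,0,0,0,56,-11,60,0,0,0,0,56,-11,60,0,0,0,0,56]' 
python3 - <<'E'
from h import *
print(to(.5203,.0717,.150,(1,0)))
im,d=robot.get_image("side");cv2.imwrite("pics/s8.png",cv2.resize(im[80:260,160:330,::-1],None,fx=3.3,fy=3.3))
E
```

```text
clock: 17.5
tcp_pos: [0.5193, 0.0642, 0.2574]
orientation: [-0.5, 0.501, -0.5, 0.499]
contact_force: [0.1, 0.3, 0.5]
grip_width: 0.056
clock: 18.2
tcp_pos: [0.5206, 0.071, 0.1994]
orientation: [-0.5, 0.499, -0.5, 0.501]
contact_force: [-0.0, -0.2, -0.2]
grip_width: 0.0561
[array([-0.7, 49.4, -0.4]), array([-0.001 , -0.0017,  0.    ])]
```

View pics/s8.png

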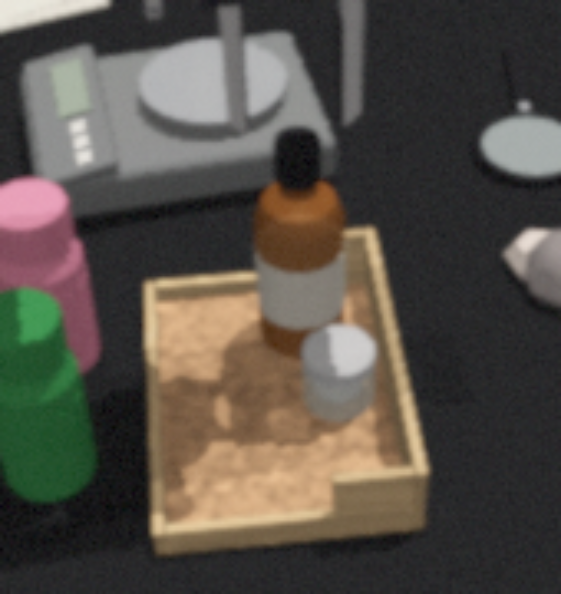

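```bash
python3 -m crank '[-0.5,10,0,0,0,0,56,-0.5,28,0,0,0,0,56,-0.5,42,0,0,0,0,56,-0.5,49,0,0,0,0,56,-0.5,49,0,0,0,0,56,-0.5,49,0,0,0,0,44,-0.5,49,0,0,0,0,36,-0.5,49,0,0,0,0,28,-0.5,49,0,0,0,0,20,-0.5,49,0,0,0,0,18]' 20
python3 -m crank '[0,0,0,0,0,0,18,0,0,0,0,0,0,18,0,0,0,0,0,0,18,0,0,0,0,0,0,18]' 40
python3 -m crank '[0,-3,0,0,0,0,18,0,-8,0,0,0,0,18,0,-16,0,0,0,0,18,0,-28,0,0,0,0,18,0,-42,0,0,0,0,18,0,-56,0,0,0,0,18,0,-68,0,0,0,0,18,0,-76,0,0,0,0,18,0,-80,0,0,0,0,18,0,-80,0,0,0,0,18]'
python3 - <<'E'
from h import *
print(to(.397,-.331,.23,(1,0)))
im,d=robot.get_image("side");cv2.imwrite("pics/s9.png",cv2.resize(im[60:260,160:330,::-1],None,fx=2.7,fy=2.7))
E
```

```text
clock: 19.25
tcp_pos: [0.5207, 0.072, 0.1498]
orientation: [-0.5, 0.499, -0.5, 0.501]
contact_force: [2.1, 1.0, 1.9]
grip_width: 0.0299
clock: 19.65
tcp_pos: [0.5207, 0.072, 0.1498]
orientation: [-0.5, 0.499, -0.5, 0.501]
contact_force: [2.6, 0.7, 6.4]
grip_width: 0.0296
clock: 20.65
tcp_pos: [0.5204, 0.072, 0.2297]
orientation: [-0.5, 0.5, -0.5, 0.5]
contact_force: [-0.3, 0.4, -5.1]
grip_width: 0.0296
[array([ 4.031e+02, -4.000e-01, -1.229e+02]), array([-0.0004, -0.001 , -0.0001])]
```

View pics/s9.png

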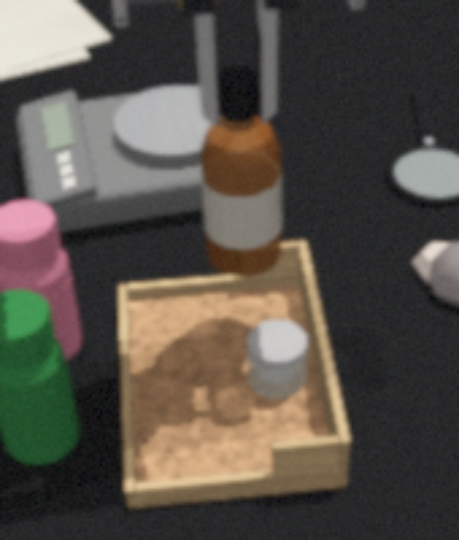

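```bash
python3 -m crank '[8,0,-2,0,0,0,18,28,0,-8,0,0,0,18,60,0,-18,0,0,0,18,98,0,-30,0,0,0,18,138,0,-43,0,0,0,18,178,0,-56,0,0,0,18,218,0,-69,0,0,0,18,258,0,-82,0,0,0,18,298,0,-95,0,0,0,18,338,0,-107,0,0,0,18]' 
python3 -m crank '[30,0,-8,0,0,0,18,50,0,-13,0,0,0,18,60,0,-15,0,0,0,18,65,0,-16,0,0,0,18,65,0,-16,0,0,0,18,65,20,-16,0,0,0,18,65,45,-16,0,0,0,18,65,65,-16,0,0,0,18,65,74,-16,0,0,0,18,65,78,-16,0,0,0,18]' 
python3 -m crank '[0,0,0,0,0,0,18,0,0,0,0,0,0,18]'
python3 -c "
from h import *
print(to(.397,-.331,.1458,(1,0)))"
```

```text
clock: 21.7
tcp_pos: [0.4116, -0.2677, 0.229]
orientation: [0.5, -0.5, 0.5, -0.5]
contact_force: [1.1, 0.4, -3.6]
grip_width: 0.0294
clock: 22.7
tcp_pos: [0.3971, -0.3302, 0.1509]
orientation: [0.5, -0.5, 0.5, -0.5]
contact_force: [0.0, -0.5, -4.4]
grip_width: 0.0295
clock: 22.9
tcp_pos: [0.3973, -0.331, 0.1523]
orientation: [-0.5, 0.5, -0.5, 0.501]
contact_force: [-0.2, 0.9, -3.2]
grip_width: 0.0296
[array([-0. ,  6.5, -0.3]), array([-0.0011, -0.0007,  0.001 ])]
```

```bash
python3 -m crank '[0,1.5,0,0,0,0,18,0,3,0,0,0,0,18,0,4.5,0,0,0,0,18,0,5.5,0,0,0,0,18,0,6.4,0,0,0,0,18,0,6.4,0,0,0,0,18,0,6.4,0,0,0,0,32,0,6.4,0,0,0,0,40,0,6.4,0,0,0,0,46,0,6.4,0,0,0,0,46]' 
python3 -m crank '[0,-8,0,0,0,0,46,0,-25,0,0,0,0,46,0,-55,0,0,0,0,46,0,-85,0,0,0,0,46,0,-100,0,0,0,0,46,0,-100,0,0,0,0,46]' 
python3 - <<'E'
from h import *
im,d=robot.get_image("top");cv2.imwrite("pics/t10.png",im[:,:,::-1]);np.savez("t10.npz",im=im,d=d)
P=cloud("top",d)
m=(P[...,2]>.045)&(P[...,2]<.062)&(P[...,0]>.48)&(P[...,0]<.558)&(abs(P[...,1])<.05)
cs,_=cv2.findContours(m.astype(np.uint8),0,2);c=max(cs,key=cv2.contourArea)
w=plane("top",c[:,0].astype(float),.053)[:,:2].astype(np.float32);print(cv2.minEnclosingCircle(w))
im,d=robot.get_image("side");cv2.imwrite("pics/s10.png",im[:,:,::-1])
print(to(.5368,.0046,.2,(0,1)))
E
```

```text
clock: 23.9
tcp_pos: [0.3969, -0.3309, 0.1449]
orientation: [0.5, -0.5, 0.5, -0.5]
contact_force: [-0.5, -0.4, -0.7]
grip_width: 0.0457
clock: 24.5
tcp_pos: [0.3974, -0.3314, 0.2475]
orientation: [-0.5, 0.5, -0.499, 0.502]
contact_force: [0.2, -0.2, -0.1]
grip_width: 0.0461
((0.536562979221344, 0.004571432247757912), 0.02367589995265007)
[array([-335.5,   44.6,  139.7]), array([3.0000e-04, 1.5698e+00, 0.0000e+00])]
```

View pics/t10.png

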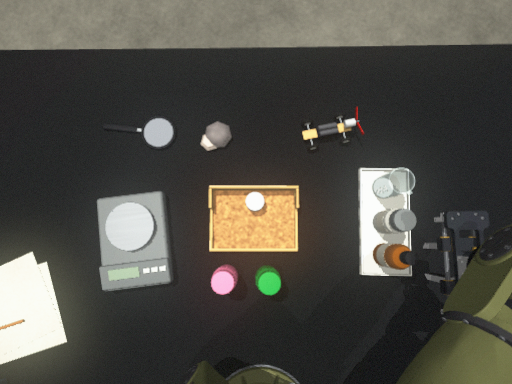

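View pics/s10.png

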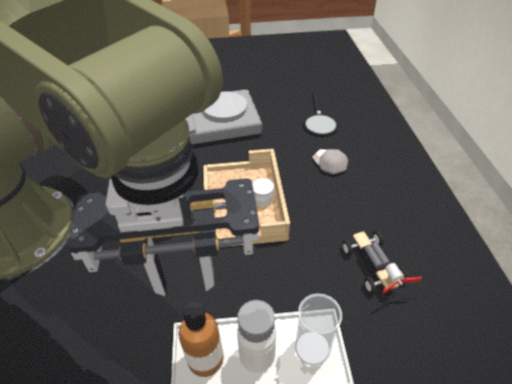

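All three are upright and inside the tray (top image about 383,187; 395,222; 395,255). Now the jar.

```bash
python3 -m crank '[-15,0,6,0,0.08,0,80,-50,0,21,0,0.2,0,80,-85,0,36,0,0.33,0,80,-120,0,50,0,0.46,0,80,-155,0,65,0,0.59,0,80,-190,0,79,0,0.72,0,80,-225,0,94,0,0.85,0,80,-260,0,108,0,0.98,0,80,-290,0,121,0,1.11,0,80,-312,0,130,0,1.24,0,80]' 
python3 -m crank '[0,0,0,0,0.13,0,80,0,0,0,0,0.26,0,80,0,0,0,0,0.33,0,80,0,0,0,0,0.33,0,80,0,0,0,0,0.33,0,80]' 
python3 - <<'E'
from h import *
print(robot.observe()['qpos']);print(to(.5367,.0047,.09,(-.0136,1)))
E
```

```text
clock: 25.6
tcp_pos: [0.5273, -0.0171, 0.2435]
orientation: [0.114, -0.115, 0.698, -0.698]
contact_force: [-0.0, -0.5, 0.2]
grip_width: 0.0802
clock: 26.1
tcp_pos: [0.527, -0.019, 0.2441]
orientation: [0.0, -0.001, 0.707, -0.707]
contact_force: [0.2, -0.1, -0.5]
grip_width: 0.0801
[-1.05602391e-01  2.29314927e-01  1.54512091e+00  3.86071681e-05
  1.36853986e+00  1.46317599e+00]
[array([-10. , 154.1, -23.7]), array([ 0.0002, -0.0116,  0.0014])]
```

```bash
python3 -m crank '[-5,10,-12,0,0,0,80,-10,35,-24,0,-0.01,0,80,-10,70,-24,0,-0.01,0,80,-10,105,-24,0,-0.01,0,80,-10,130,-24,0,-0.01,0,80,-10,145,-24,0,-0.01,0,80,-10,150,-24,0,-0.01,0,80,-10,150,-24,0,-0.01,0,80]' 
python3 - <<'E'
from h import *
print(to(.5367,.0047,.03,(-.0136,1)))
im,d=robot.get_image("side");cv2.imwrite("pics/s11.png",cv2.resize(im[100:260,160:330,::-1],None,fx=3.3,fy=3.3))
E
```

```text
clock: 26.9
tcp_pos: [0.537, 0.0054, 0.0942]
orientation: [0.003, -0.004, 0.707, -0.707]
contact_force: [0.7, 0.4, 1.4]
grip_width: 0.0798
[array([ 0.2, 64.2,  0.7]), array([ 0.0002, -0.0029,  0.0013])]
```

View pics/s11.png

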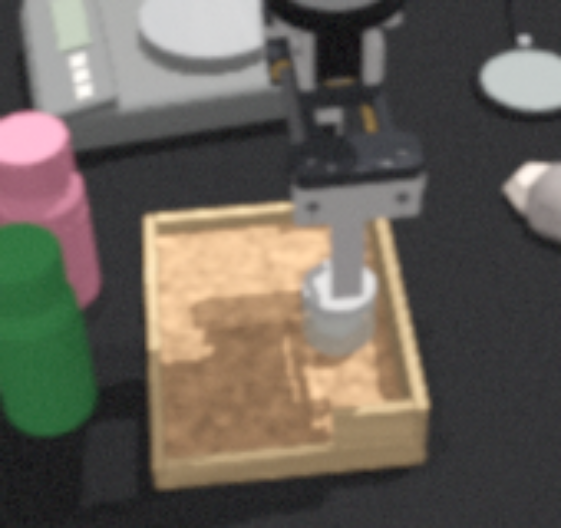

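```bash
python3 -m crank '[0,10,0.5,0,0,0,80,0,28,0.5,0,0,0,80,0,45,0.5,0,0,0,80,0,57,0.5,0,0,0,80,0,63,0.5,0,0,0,80,0,64,0.5,0,0,0,80,0,64,0.5,0,0,0,66,0,64,0.5,0,0,0,56,0,64,0.5,0,0,0,46,0,64,0.5,0,0,0,36]' 15
python3 -m crank '[0,0,0,0,0,0,36,0,0,0,0,0,0,36,0,0,0,0,0,0,36,0,0,0,0,0,0,36]' 20
python3 -m crank '[0,-3,0,0,0,0,36,0,-8,0,0,0,0,36,0,-18,0,0,0,0,36,0,-35,0,0,0,0,36,0,-58,0,0,0,0,36,0,-82,0,0,0,0,36,0,-102,0,0,0,0,36,0,-114,0,0,0,0,36,0,-120,0,0,0,0,36,0,-120,0,0,0,0,36]'
python3 - <<'E'
from h import *
print(to(.4776,.3165,.15))
z=np.load("t10.npz");P=cloud("top",z['d'])
m=(P[...,2]>.055)&(P[...,2]<.068)&(P[...,0]>.41)&(P[...,0]<.56)&(P[...,1]>.24)&(P[...,1]<.4)
cs,_=cv2.findContours(m.astype(np.uint8),0,2);c=max(cs,key=cv2.contourArea)
w=plane("top",c[:,0].astype(float),.060)[:,:2].astype(np.float32);print(cv2.minEnclosingCircle(w),P[m].mean(0))
im,d=robot.get_image("side");cv2.imwrite("pics/s12.png",cv2.resize(im[60:260,140:330,::-1],None,fx=2.7,fy=2.7))
E
```

```text
clock: 27.95
tcp_pos: [0.5374, 0.0045, 0.0313]
orientation: [-0.004, 0.003, -0.707, 0.707]
contact_force: [0.5, -0.7, -0.7]
grip_width: 0.0512
clock: 28.35
tcp_pos: [0.5374, 0.0045, 0.0312]
orientation: [0.004, -0.003, 0.707, -0.707]
contact_force: [-1.7, 0.5, 5.2]
grip_width: 0.0478
clock: 29.35
tcp_pos: [0.5373, 0.0044, 0.1513]
orientation: [-0.004, 0.003, -0.707, 0.707]
contact_force: [-0.1, 0.0, -1.1]
grip_width: 0.0478
[array([  56.7,    1.3, -312.6])]
((0.4776899516582489, 0.3171958923339844), 0.059780996292829514) [0.47745046 0.31767197 0.0591913 ]
```

View pics/s12.png

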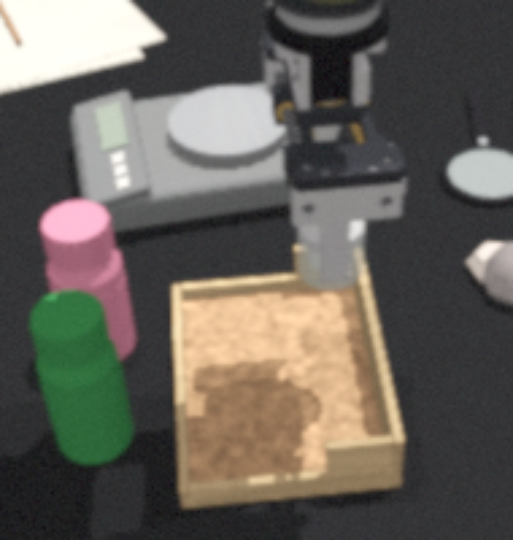

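```bash
python3 -m crank '[1,0,-7,0,0,0,36,5,0,-27,0,0,0,36,11,0,-60,0,0,0,36,18,0,-98,0,0,0,36,25,0,-138,0,0,0,36,32,0,-178,0,0,0,36,40,0,-218,0,0,0,36,47,0,-256,0,0,0,36,52,0,-286,0,0,0,36,56,0,-304,0,0,0,36]' 
python3 -m crank '[1,0,-7,0,0,0,36,1,0,-9,0,0,0,36,1,0,-9,0,0,0,36,1,10,-9,0,0,0,36,1,28,-9,0,0,0,36,1,45,-9,0,0,0,36,1,56,-9,0,0,0,36,1,62,-9,0,0,0,36,1,63,-9,0,0,0,36,1,63,-9,0,0,0,36]' 
python3 - <<'E'
from h import *
print(to(.4777,.317,.0832))
im,d=robot.get_image("side");cv2.imwrite("pics/s13.png",cv2.resize(im[60:220,140:330,::-1],None,fx=3,fy=3))
E
```

```text
clock: 30.4
tcp_pos: [0.4769, 0.3102, 0.1499]
orientation: [-0.004, 0.005, -0.707, 0.707]
contact_force: [0.8, 0.1, -1.3]
grip_width: 0.0479
clock: 31.4
tcp_pos: [0.4774, 0.3169, 0.0883]
orientation: [0.004, -0.003, 0.707, -0.707]
contact_force: [-0.2, -0.6, -0.7]
grip_width: 0.0475
[array([-0.3,  5.1, -0.1])]
```

View pics/s13.png

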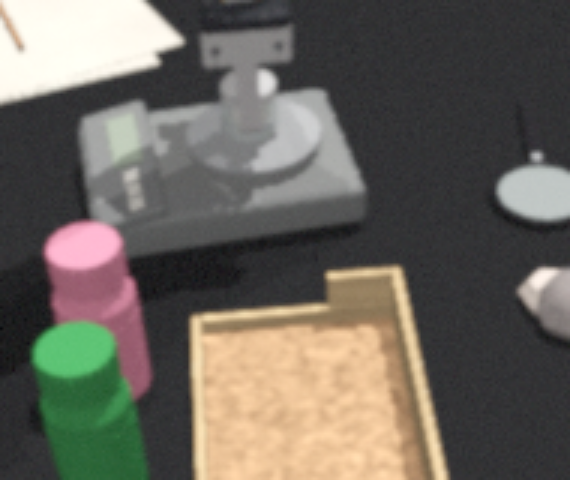

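```bash
python3 -m crank '[0,1.5,0,0,0,0,36,0,3,0,0,0,0,36,0,4,0,0,0,0,36,0,5,0,0,0,0,36,0,5.3,0,0,0,0,36,0,5.3,0,0,0,0,36]'
python3 -m crank '[0,0,0,0,0,0,48,0,0,0,0,0,0,54,0,0,0,0,0,0,64,0,0,0,0,0,0,74,0,0,0,0,0,0,76,0,-10,0,0,0,0,76,0,-35,0,0,0,0,76,0,-75,0,0,0,0,76,0,-115,0,0,0,0,76,0,-145,0,0,0,0,76]' 
python3 -m crank '[0,-10,0,0,0,0,76,0,-15,0,0,0,0,76,0,-15,0,0,0,0,76]'
python3 - <<'E'
from h import *
im,d=robot.get_image("side");cv2.imwrite("pics/s14.png",cv2.resize(im[60:220,140:330,::-1],None,fx=3,fy=3))
print(to(.3970,-.331,.26,(1,0)),robot.observe()['qpos'])
E
```

```text
clock: 32.05
tcp_pos: [0.4772, 0.3169, 0.0833]
orientation: [0.004, -0.003, 0.707, -0.707]
contact_force: [-3.5, -2.3, 4.4]
grip_width: 0.0478
clock: 33.05
tcp_pos: [0.4773, 0.317, 0.2312]
orientation: [0.004, -0.003, 0.708, -0.707]
contact_force: [0.6, -0.8, -0.5]
grip_width: 0.0758
clock: 33.35
tcp_pos: [0.477, 0.3168, 0.242]
orientation: [-0.003, 0.004, -0.707, 0.707]
contact_force: [0.1, 0.6, 0.2]
grip_width: 0.076
[array([ 86.2, -17.9, 646.9]), array([ 6.000e-04, -1.561e+00,  2.100e-03])] [5.22263123e-01 3.33856753e-01 1.41846425e+00 5.24413984e-06
 1.39120513e+00 2.08326378e+00]
```

View pics/s14.png

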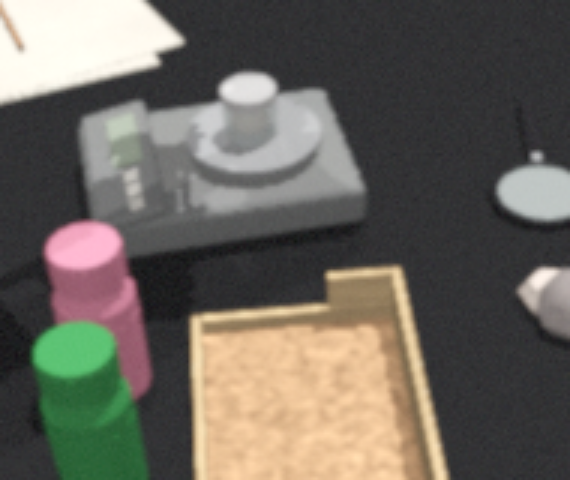

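Jar stands mid-pan. Now back to the tray for amber.

```bash
python3 -m crank '[2,-3,15,0,-0.06,0,56,7,-8,50,0,-0.2,0,56,12,-13,92,0,-0.34,0,56,18,-18,135,0,-0.48,0,56,24,-18,180,0,-0.62,0,56,30,-18,225,0,-0.76,0,56,36,-18,270,0,-0.9,0,56,42,-18,315,0,-1.04,0,56,48,-18,360,0,-1.18,0,56,53,-18,400,0,-1.3,0,56]' 
python3 -m crank '[0,0,0,0,-0.1,0,56,0,0,0,0,-0.2,0,56,0,0,0,0,-0.26,0,56,0,0,0,0,-0.26,0,56]' 
python3 - <<'E'
from h import *
print(to(.3970,-.331,.23,(1,0)),robot.observe()['tcp_pos'])
E
```

```text
clock: 34.4
tcp_pos: [0.4292, -0.0722, 0.2594]
orientation: [0.418, -0.419, 0.571, -0.57]
contact_force: [0.5, -0.5, -0.2]
grip_width: 0.0561
clock: 34.8
tcp_pos: [0.4298, -0.0707, 0.2594]
orientation: [0.487, -0.488, 0.513, -0.512]
contact_force: [-0.7, 0.9, -0.4]
grip_width: 0.0557
[array([261.6,  29.3, -19.7]), array([ 0.0022, -0.0497, -0.0005])] [ 0.42977491 -0.07071676  0.25938598]
```

```bash
python3 -m crank '[15,0,-1,0,-0.02,0,56,50,0,-4,0,-0.05,0,56,95,0,-7,0,-0.05,0,56,140,0,-11,0,-0.05,0,56,185,0,-14,0,-0.05,0,56,225,0,-17,0,-0.05,0,56,250,0,-19,0,-0.05,0,56,261,10,-20,0,-0.05,0,56,262,29,-20,0,-0.05,0,56,262,29,-20,0,-0.05,0,56]' 
python3 -m crank '[0,0,0,0,0,0,56,0,0,0,0,0,0,56]' 
python3 - <<'E'
from h import *
print(to(.3970,-.331,.1455,(1,0)))
im,d=robot.get_image("top");cv2.imwrite("pics/t15.png",im[:,:,::-1])
im,d=robot.get_image("side");cv2.imwrite("pics/s15.png",cv2.resize(im[200:,110:370,::-1],None,fx=2.5,fy=2.5))
E
```

```text
clock: 35.8
tcp_pos: [0.3962, -0.3302, 0.2284]
orientation: [0.5, -0.5, 0.502, -0.498]
contact_force: [-0.0, -0.3, 0.1]
grip_width: 0.0561
clock: 36.0
tcp_pos: [0.3974, -0.3309, 0.2323]
orientation: [-0.5, 0.5, -0.5, 0.5]
contact_force: [-0.2, -0.6, 0.4]
grip_width: 0.0561
[array([ 0. , 86.8, -0.4]), array([-0.0006,  0.0001,  0.0006])]
```

View pics/s15.png

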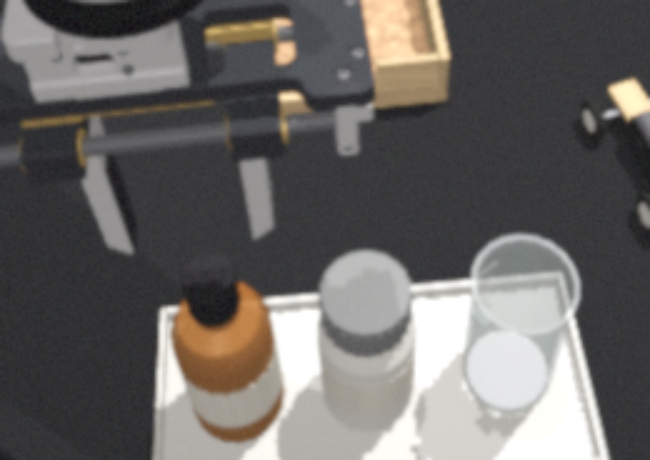

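View pics/t15.png

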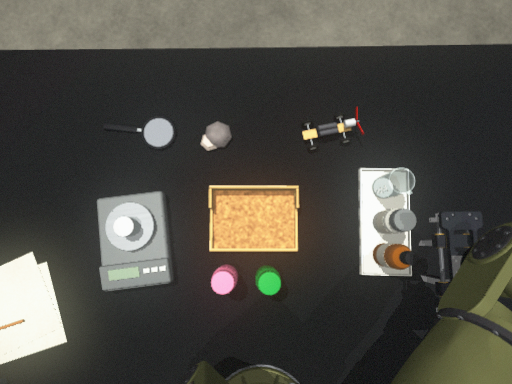

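```bash
python3 -m crank '[0,15,0,0,0,0,56,0,40,0,0,0,0,56,0,65,0,0,0,0,56,0,80,0,0,0,0,56,0,86.5,0,0,0,0,56,0,86.5,0,0,0,0,56,0,86.5,0,0,0,0,44,0,86.5,0,0,0,0,36,0,86.5,0,0,0,0,28,0,86.5,0,0,0,0,18]' 20
python3 -m crank '[0,0,0,0,0,0,18,0,0,0,0,0,0,18,0,0,0,0,0,0,18]' 40
python3 -c "
from h import *
print(to(.5207,.072,.1498,(1,0)))"
python3 -m crank '[0,-3,0,0,0,0,18,0,-8,0,0,0,0,18,0,-16,0,0,0,0,18,0,-28,0,0,0,0,18,0,-42,0,0,0,0,18,0,-56,0,0,0,0,18,0,-68,0,0,0,0,18,0,-76,0,0,0,0,18,0,-80,0,0,0,0,18,0,-80,0,0,0,0,18]'
python3 -c "
from h import *
print(to(.5207,.072,.1498,(1,0)))"
```

```text
clock: 37.1
tcp_pos: [0.3972, -0.3315, 0.1457]
orientation: [-0.5, 0.5, -0.5, 0.5]
contact_force: [2.5, 0.3, 1.7]
grip_width: 0.0294
clock: 37.4
tcp_pos: [0.3973, -0.3316, 0.1456]
orientation: [-0.5, 0.5, -0.5, 0.501]
contact_force: [1.8, -0.2, 6.0]
grip_width: 0.0298
[array([-403.6,   -4.3,  123.3]), array([-0.001 , -0.0004,  0.0007])]
clock: 38.4
tcp_pos: [0.397, -0.3314, 0.2255]
orientation: [-0.5, 0.5, -0.5, 0.5]
contact_force: [0.1, 0.1, -3.3]
grip_width: 0.0296
[array([-403.5,   75.6,  123.5]), array([-0.0003, -0.0004,  0.0003])]
```

```bash
python3 -m crank '[-8,0,2,0,0,0,18,-28,0,8,0,0,0,18,-60,0,18,0,0,0,18,-98,0,30,0,0,0,18,-138,0,43,0,0,0,18,-178,0,56,0,0,0,18,-218,0,69,0,0,0,18,-258,0,82,0,0,0,18,-298,0,95,0,0,0,18,-338,0,106,0,0,0,18]' 
python3 -m crank '[-30,0,9,0,0,0,18,-50,0,14,0,0,0,18,-60,0,17,0,0,0,18,-65.5,0,17.5,0,0,0,18,-65.5,0,17.5,0,0,0,18,-65.5,18,17.5,0,0,0,18,-65.5,42,17.5,0,0,0,18,-65.5,60,17.5,0,0,0,18,-65.5,69,17.5,0,0,0,18,-65.5,71,17.5,0,0,0,18]' 
python3 -m crank '[0,0,0,0,0,0,18,0,0,0,0,0,0,18]'
python3 - <<'E'
from h import *
print(to(.5207,.072,.1497,(1,0)))
im,d=robot.get_image("side");cv2.imwrite("pics/s16.png",cv2.resize(im[80:260,160:330,::-1],None,fx=3.3,fy=3.3))
E
```

```text
clock: 39.4
tcp_pos: [0.503, 0.0089, 0.2246]
orientation: [0.5, -0.5, 0.5, -0.5]
contact_force: [0.7, 0.3, -5.0]
grip_width: 0.0294
clock: 40.4
tcp_pos: [0.5203, 0.0714, 0.1535]
orientation: [0.499, -0.5, 0.501, -0.5]
contact_force: [0.1, -0.2, -4.6]
grip_width: 0.0298
clock: 40.6
tcp_pos: [0.521, 0.0719, 0.1551]
orientation: [-0.5, 0.499, -0.5, 0.5]
contact_force: [0.2, -0.7, -4.5]
grip_width: 0.0292
[array([-0.1,  5.4, -0.3]), array([-0.0014, -0.0006, -0.0001])]
```

View pics/s16.png

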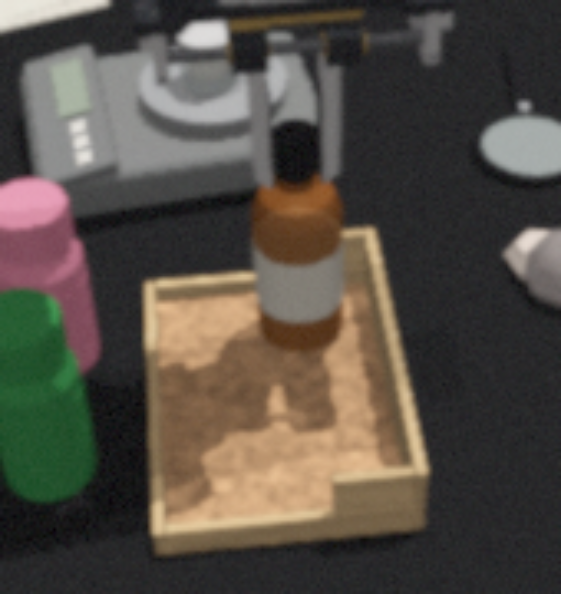

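```bash
python3 -m crank '[0,1.5,0,0,0,0,18,0,3,0,0,0,0,18,0,4.5,0,0,0,0,18,0,5.4,0,0,0,0,18,0,5.7,0,0,0,0,18,0,5.7,0,0,0,0,18,0,5.7,0,0,0,0,32,0,5.7,0,0,0,0,40,0,5.7,0,0,0,0,46,0,5.7,0,0,0,0,50]' 
python3 -m crank '[0,-8,0,0,0,0,50,0,-25,0,0,0,0,50,0,-55,0,0,0,0,50,0,-85,0,0,0,0,62,0,-100,0,0,0,0,62,0,-100,0,0,0,0,62]' 
python3 -c "
from h import *
print(to(.481,-.3345,.25,(1,0)))"
```

```text
clock: 41.65
tcp_pos: [0.5206, 0.0721, 0.1484]
orientation: [0.5, -0.5, 0.5, -0.5]
contact_force: [-0.1, -0.6, -0.6]
grip_width: 0.0491
clock: 42.25
tcp_pos: [0.5213, 0.0722, 0.251]
orientation: [0.501, -0.499, 0.499, -0.501]
contact_force: [0.9, 0.2, -0.4]
grip_width: 0.0618
[array([406.7,   0.8, -40.2]), array([-0.0042, -0.0003, -0.0003])]
```

```bash
python3 -m crank '[15,0,-2,0,0,0,64,55,0,-6,0,0,0,64,100,0,-10,0,0,0,64,145,0,-14,0,0,0,64,190,0,-19,0,0,0,64,235,0,-23,0,0,0,64,280,0,-28,0,0,0,64,325,0,-32,0,0,0,64,370,0,-37,0,0,0,64,395,0,-40,0,0,0,64]' 
python3 -m crank '[8,0,0,0,0,0,64,11,0,0,0,0,0,64,11.5,20,0,0,0,0,64,11.5,50,0,0,0,0,64,11.5,60,0,0,0,0,64,11.5,60,0,0,0,0,64,11.5,60,0,0,0,0,64]' 
python3 - <<'E'
from h import *
print(to(.481,-.3345,.1187,(1,0)))
im,d=robot.get_image("side");cv2.imwrite("pics/s17.png",cv2.resize(im[100:,110:370,::-1],None,fx=2.1,fy=2.1))
im,d=robot.get_image("top");cv2.imwrite("pics/t17.png",im[150:300,180:450,::-1])
E
```

```text
clock: 43.25
tcp_pos: [0.4785, -0.3264, 0.2467]
orientation: [0.499, -0.5, 0.502, -0.5]
contact_force: [0.1, -0.9, -0.7]
grip_width: 0.0638
clock: 43.95
tcp_pos: [0.4809, -0.3342, 0.1896]
orientation: [-0.5, 0.5, -0.5, 0.5]
contact_force: [0.1, 0.0, -0.1]
grip_width: 0.0641
[array([ 0.3, 70.9,  0. ]), array([-0.0009,  0.0003,  0.0006])]
```

View pics/s17.png

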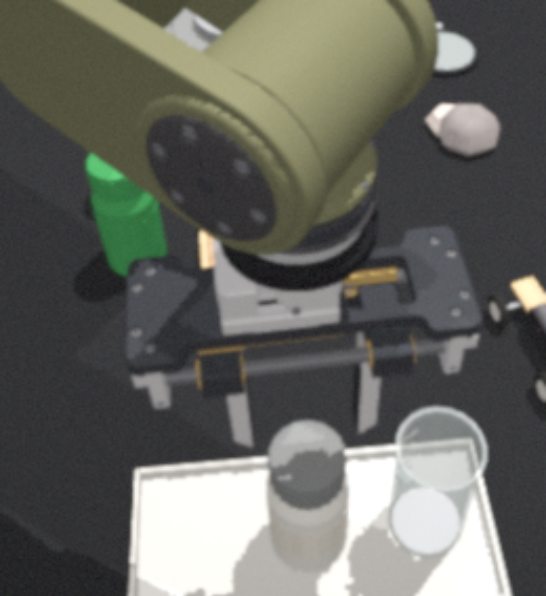

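Fingers straddle the wide-mouth cap with clearance, so I'll go down and grip.

```bash
python3 -m crank '[0,12,0,0,0,0,64,0,32,0,0,0,0,64,0,52,0,0,0,0,64,0,66,0,0,0,0,64,0,70.5,0,0,0,0,64,0,70.5,0,0,0,0,64,0,70.5,0,0,0,0,56,0,70.5,0,0,0,0,50,0,70.5,0,0,0,0,44,0,70.5,0,0,0,0,38]' 20
python3 -m crank '[0,0,0,0,0,0,38,0,0,0,0,0,0,38,0,0,0,0,0,0,38]' 35
python3 -m crank '[0,-3,0,0,0,0,38,0,-8,0,0,0,0,38,0,-16,0,0,0,0,38,0,-28,0,0,0,0,38,0,-42,0,0,0,0,38,0,-56,0,0,0,0,38,0,-66,0,0,0,0,38,0,-72,0,0,0,0,38,0,-75,0,0,0,0,38,0,-75,0,0,0,0,38]'
python3 -c "
from h import *
print(to(.4776,.0115,.1226,(1,0)))"
```

```text
clock: 45.05
tcp_pos: [0.4809, -0.3346, 0.1188]
orientation: [-0.5, 0.5, -0.499, 0.501]
contact_force: [1.7, 0.2, 4.4]
grip_width: 0.0518
clock: 45.35
tcp_pos: [0.4809, -0.3347, 0.1188]
orientation: [-0.5, 0.5, -0.499, 0.501]
contact_force: [1.9, 0.2, 6.5]
grip_width: 0.0516
clock: 46.35
tcp_pos: [0.4805, -0.3344, 0.1931]
orientation: [-0.5, 0.5, -0.5, 0.5]
contact_force: [-0.4, 0.0, -3.9]
grip_width: 0.0515
[array([-345.9,   70.4,   -3. ]), array([-0.0001, -0.0003,  0.    ])]
```

```bash
python3 -m crank '[-8,0,0,0,0,0,38,-28,0,0,0,0,0,38,-60,0,0,0,0,0,38,-98,0,-1,0,0,0,38,-138,0,-1,0,0,0,38,-178,0,-2,0,0,0,38,-218,0,-2,0,0,0,38,-258,0,-3,0,0,0,38,-294,0,-3,0,0,0,38,-322,0,-3,0,0,0,38]' 
python3 -m crank '[-15,0,0,0,0,0,38,-22,0,0,0,0,0,38,-24,0,0,0,0,0,38,-24,10,0,0,0,0,38,-24,28,0,0,0,0,38,-24,46,0,0,0,0,38,-24,58,0,0,0,0,38,-24,64,0,0,0,0,38,-24,65.5,0,0,0,0,38,-24,65.5,0,0,0,0,38]' 
python3 - <<'E'
from h import *
print(to(.4776,.0115,.1226,(1,0)))
im,d=robot.get_image("side");cv2.imwrite("pics/s18.png",cv2.resize(im[80:260,160:330,::-1],None,fx=3.3,fy=3.3))
E
```

```text
clock: 47.35
tcp_pos: [0.4769, -0.0101, 0.1926]
orientation: [-0.5, 0.5, -0.5, 0.5]
contact_force: [0.6, -0.6, -2.9]
grip_width: 0.0518
clock: 48.35
tcp_pos: [0.4778, 0.0114, 0.1277]
orientation: [-0.5, 0.5, -0.5, 0.5]
contact_force: [-0.7, -0.7, -2.7]
grip_width: 0.0518
[array([-0.1,  5.1, -0.2]), array([-0.0003, -0.0006,  0.    ])]
```

View pics/s18.png

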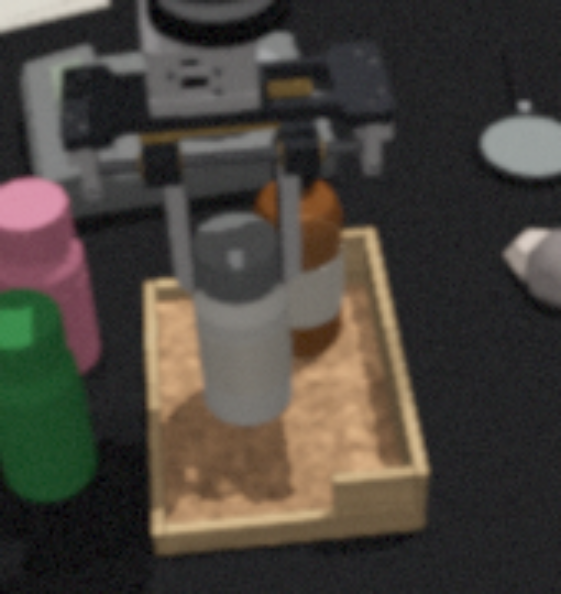

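```bash
python3 -m crank '[0,1.5,0,0,0,0,38,0,3,0,0,0,0,38,0,4,0,0,0,0,38,0,5,0,0,0,0,38,0,5.4,0,0,0,0,38,0,5.4,0,0,0,0,38,0,5.4,0,0,0,0,54,0,5.4,0,0,0,0,62,0,5.4,0,0,0,0,68,0,5.4,0,0,0,0,70]' 
python3 -m crank '[0,-8,0,0,0,0,70,0,-25,0,0,0,0,70,0,-55,0,0,0,0,70,0,-90,0,0,0,0,80,0,-110,0,0,0,0,80,0,-110,0,0,0,0,80]' 
python3 -c "
from h import *
print(to(.5729,-.3376,.23,(1,0)))"
```

```text
clock: 49.4
tcp_pos: [0.4776, 0.0116, 0.1221]
orientation: [-0.5, 0.5, -0.5, 0.5]
contact_force: [-0.5, 0.1, 0.3]
grip_width: 0.0692
clock: 50.0
tcp_pos: [0.4785, 0.0116, 0.2352]
orientation: [-0.501, 0.499, -0.499, 0.501]
contact_force: [0.9, 0.2, -0.8]
grip_width: 0.0798
[array([349.2,   5.8,  94.5]), array([-0.0052, -0.0004,  0.0002])]
```

```bash
python3 -m crank '[15,0,4,0,0,0,84,50,0,14,0,0,0,84,95,0,26,0,0,0,84,140,0,38,0,0,0,84,185,0,50,0,0,0,84,230,0,62,0,0,0,84,275,0,74,0,0,0,84,315,0,85,0,0,0,84,340,0,92,0,0,0,84,349,0,95,0,0,0,84]' 
python3 -m crank '[0,0,0,0,0,0,84,0,15,0,0,0,0,84,0,50,0,0,0,0,84,0,75,0,0,0,0,84,0,75,0,0,0,0,84,0,75,0,0,0,0,84]' 
python3 - <<'E'
from h import *
print(to(.5729,-.3376,.0916,(1,0)))
im,d=robot.get_image("side");cv2.imwrite("pics/s19.png",cv2.resize(im[140:,160:420,::-1],None,fx=2.3,fy=2.3))
E
```

```text
clock: 51.0
tcp_pos: [0.5721, -0.3394, 0.2301]
orientation: [0.499, -0.5, 0.501, -0.5]
contact_force: [0.9, -0.2, 0.4]
grip_width: 0.0843
clock: 51.6
tcp_pos: [0.5728, -0.3364, 0.1582]
orientation: [0.5, -0.5, 0.5, -0.5]
contact_force: [0.1, -0.5, 0.9]
grip_width: 0.084
[array([ 1.2, 66.6,  0.1]), array([-0.0005,  0.0007,  0.0002])]
```

View pics/s19.png

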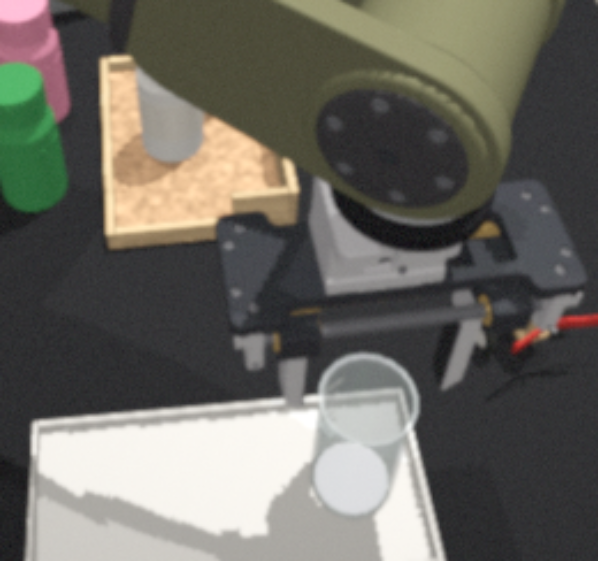

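```bash
python3 -m crank '[1,12,0,0,0,0,84,1,30,0,0,0,0,84,1,48,0,0,0,0,84,1,60,0,0,0,0,84,1,66,0,0,0,0,84,1,66,0,0,0,0,84,1,66,0,0,0,0,74,1,66,0,0,0,0,64,1,66,0,0,0,0,56,1,66,0,0,0,0,45]' 15
python3 -m crank '[0,0,0,0,0,0,45,0,0,0,0,0,0,45,0,0,0,0,0,0,45]' 25
python3 -m crank '[0,-3,0,0,0,0,45,0,-8,0,0,0,0,45,0,-16,0,0,0,0,45,0,-28,0,0,0,0,45,0,-42,0,0,0,0,45,0,-58,0,0,0,0,45,0,-70,0,0,0,0,45,0,-77,0,0,0,0,45,0,-80,0,0,0,0,45,0,-80,0,0,0,0,45]'
python3 -c "
from h import *
print(to(.5154,-.0541,.0956,(1,0)))"
```

```text
clock: 52.65
tcp_pos: [0.5728, -0.3385, 0.0917]
orientation: [-0.5, 0.5, -0.5, 0.5]
contact_force: [0.8, -0.3, 1.8]
grip_width: 0.0614
clock: 52.95
tcp_pos: [0.5728, -0.3386, 0.0916]
orientation: [-0.5, 0.5, -0.5, 0.501]
contact_force: [1.6, -0.3, 5.0]
grip_width: 0.0602
clock: 53.95
tcp_pos: [0.5725, -0.3384, 0.1712]
orientation: [-0.5, 0.5, -0.5, 0.5]
contact_force: [0.2, -0.4, -1.2]
grip_width: 0.0607
[array([-284.3,   75.6,  -57.2]), array([-0.0001, -0.0004,  0.    ])]
```

```bash
python3 -m crank '[-8,0,-2,0,0,0,45,-28,0,-6,0,0,0,45,-58,0,-12,0,0,0,45,-93,0,-19,0,0,0,45,-128,0,-26,0,0,0,45,-163,0,-33,0,0,0,45,-198,0,-40,0,0,0,45,-230,0,-46,0,0,0,45,-255,0,-52,0,0,0,45,-272,0,-55,0,0,0,45]' 
python3 -m crank '[-8,0,-2,0,0,0,45,-11,0,-2,0,0,0,45,-11.5,0,-2,0,0,0,45,-11.5,15,-2,0,0,0,45,-11.5,35,-2,0,0,0,45,-11.5,52,-2,0,0,0,45,-11.5,64,-2,0,0,0,45,-11.5,70,-2,0,0,0,45,-11.5,71,-2,0,0,0,45,-11.5,71,-2,0,0,0,45]' 
python3 - <<'E'
from h import *
print(to(.5154,-.0545,.0956,(1,0)))
im,d=robot.get_image("side");cv2.imwrite("pics/s20.png",cv2.resize(im[80:260,160:330,::-1],None,fx=3.3,fy=3.3))
E
```

```text
clock: 54.95
tcp_pos: [0.5165, -0.0643, 0.1706]
orientation: [-0.5, 0.5, -0.5, 0.499]
contact_force: [0.2, -0.4, -1.2]
grip_width: 0.0607
clock: 55.95
tcp_pos: [0.5159, -0.0551, 0.1005]
orientation: [-0.5, 0.5, -0.5, 0.5]
contact_force: [0.0, 0.5, -0.5]
grip_width: 0.0611
[array([-0.6,  4.9, -0.5]), array([-0.0006, -0.0006,  0.0001])]
```

View pics/s20.png

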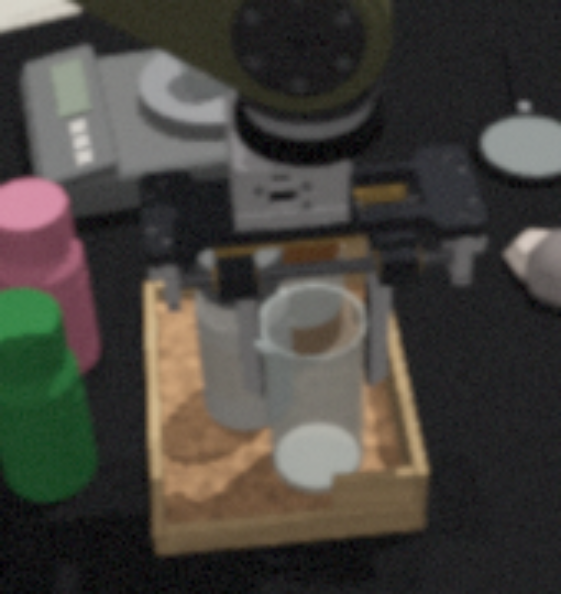

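```bash
python3 -m crank '[-0.5,1.5,-0.5,0,0,0,45,-0.5,3,-0.5,0,0,0,45,-0.5,4,-0.5,0,0,0,45,-0.5,4.8,-0.5,0,0,0,45,-0.5,5.2,-0.5,0,0,0,45,-0.5,5.2,-0.5,0,0,0,45,-0.5,5.2,-0.5,0,0,0,62,-0.5,5.2,-0.5,0,0,0,70,-0.5,5.2,-0.5,0,0,0,76,-0.5,5.2,-0.5,0,0,0,78]' 
python3 -m crank '[0,-10,0,0,0,0,80,0,-35,0,0,0,0,80,0,-70,0,0,0,0,80,0,-110,0,0,0,0,80,0,-140,0,0,0,0,80,0,-150,0,0,0,0,80,0,-150,0,0,0,0,80]' 
python3 -m crank '[20,0,0,0,0,0,80,55,0,0,0,0,0,80,95,0,0,0,0,0,80,135,0,0,0,0,0,80,175,0,0,0,0,0,80,215,0,0,0,0,0,80,250,0,0,0,0,0,80,275,0,0,0,0,0,80,285,0,0,0,0,0,80,285,0,0,0,0,0,80]' 
python3 - <<'E'
from h import *
im,d=robot.get_image("top");cv2.imwrite("pics/t21.png",im[:,:,::-1]);z0=np.load("top0.npz")
P=cloud("top",d);P0=cloud("top",z0['d'])
def f(nm,P,zlo,zhi,b,zp):
    m=(P[...,2]>zlo)&(P[...,2]<zhi)&(P[...,0]>b[0])&(P[...,0]<b[1])&(P[...,1]>b[2])&(P[...,1]<b[3])
    cs,_=cv2.findContours(m.astype(np.uint8),0,2);c=max(cs,key=cv2.contourArea)
    print(nm,cv2.minEnclosingCircle(plane("top",c[:,0].astype(float),zp)[:,:2].astype(np.float32)),P[m].mean(0).round(4))
for Q,n in((P0,"before"),(P,"after")):
    print(n);f("amber",Q,.155,.18,(.46,.6,.03,.12),.173);f("wm",Q,.125,.15,(.42,.54,-.025,.045),.143);f("beaker",Q,.12,.15,(.46,.6,-.12,-.024),.133)
f("jar",P,.09,.12,(.4,.56,.25,.4),.105)
im,d=robot.get_image("side");cv2.imwrite("pics/s21.png",cv2.resize(im[60:260,130:330,::-1],None,fx=2.8,fy=2.8))
E
```

```text
clock: 57.0
tcp_pos: [0.515, -0.0544, 0.0947]
orientation: [0.5, -0.5, 0.5, -0.5]
contact_force: [-0.3, -0.1, -0.4]
grip_width: 0.0779
clock: 57.7
tcp_pos: [0.5153, -0.0544, 0.2459]
orientation: [-0.5, 0.499, -0.499, 0.501]
contact_force: [0.7, -0.1, 0.3]
grip_width: 0.0802
clock: 58.7
tcp_pos: [0.5145, -0.3398, 0.2431]
orientation: [0.5, -0.5, 0.501, -0.5]
contact_force: [0.7, 0.8, 0.6]
grip_width: 0.0802
before
amber ((0.5198958516120911, 0.07118198275566101), 0.01535892579704523) [0.5198 0.0715 0.1716]
wm ((0.47719213366508484, 0.010846247896552086), 0.026524348184466362) [0.4776 0.0105 0.1419]
beaker ((0.5124621391296387, -0.056006066501140594), 0.034003227949142456) [ 0.5144 -0.0581  0.1304]
after
amber ((0.5182064771652222, 0.07238876819610596), 0.015099073760211468) [0.5182 0.0725 0.1717]
wm ((0.47611576318740845, 0.01130436360836029), 0.026451366022229195) [0.4778 0.0101 0.1417]
beaker ((0.5118510723114014, -0.05464189127087593), 0.034176670014858246) [ 0.5136 -0.058   0.1303]
jar ((0.47613525390625, 0.31478357315063477), 0.025313250720500946) [0.4761 0.3153 0.1035]
```

View pics/t21.png

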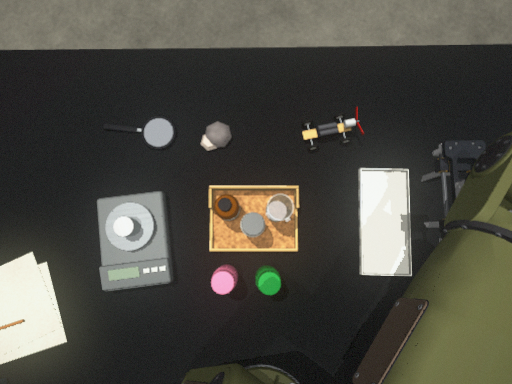

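View pics/s21.png

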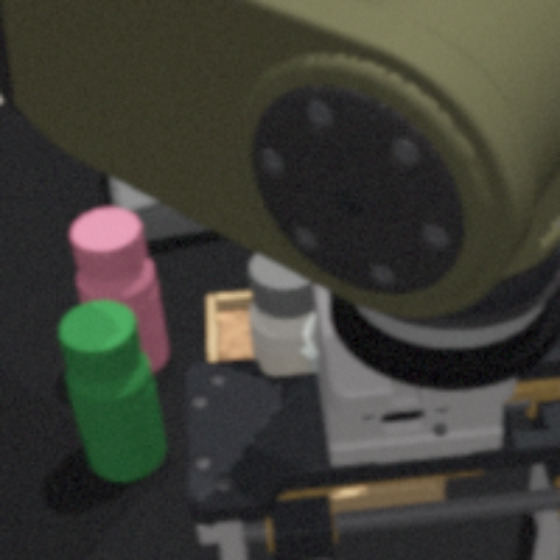

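Everything checks out: each vessel is within about 2 mm of its start, and the jar is within 3 mm of the pan centre. I'll let the arm settle, then hand in.

```bash
python3 -m crank '[0,0,0,0,0,0,80,0,0,0,0,0,0,80,0,0,0,0,0,0,80]'; python3 -c "
from plant import robot
print(robot.hand_in())"
```

```text
clock: 59.1
tcp_pos: [0.5152, -0.3388, 0.2451]
orientation: [0.5, -0.5, 0.5, -0.5]
contact_force: [-0.4, 0.5, -0.2]
grip_width: 0.0803
the job is handed in; nothing more can be done
None
```

I moved the beaker, wide-mouth bottle and amber bottle onto the white tray. Then I set the jar on the balance pan, put all three vessels back in the caddy, and handed in at about 59 s of the 138 s allowed.

- **Vessels:** in the last top view, each vessel stands within about 2 mm of where it started (limit 15 mm). Their tops are at the same heights as before.
- **Jar:** it stands on the balance about 2–3 mm from the pan centre (limit 20 mm), with its lid at the expected height.
- **Bystanders:** I did not touch the car, magnifying glass, rock, or the pink and green look-alikes. They look unmoved in the pictures, but I did not measure them.
- **Robot:** the gripper is empty and clear of everything above the tray.
- **Side view:** the arm blocked most of the last side picture, so the final check rests on the top view. No check failed or disagreed beyond the 2 mm calibration error.

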